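# Close a terminal box and hook the bond-test probes onto its earth posts

### The job

Test the earth bonding of this stainless terminal box: first close it by angling the cover's tongue in under the box's fold and lowering it gently until it lies flat and flush behind the front wall. Then hook every grabber probe on the bench onto an earth post of its own (any post): with its nose set on the bracket, press the plunger to push the hook down beside the post, bring it under the post and let the spring draw it up, leaving the probe standing there caught. When all are on, press the tester's start button; leave the other things on the bench alone.

Things in the scene. Friction and masses are not known exactly. Their poses are not given: they have to be found in the camera images.
- case: Fixed stainless box, open on top: body 168 x 170 x 53 mm on a base plate 190 x 300 x 3 mm, origin under its centre. x: from its front wall (nearer the robot) to its folded far side; y: left; z up. The cover lies on ledges 42 mm above the bench. Front wall's inner face at x = -81 mm, side walls' at y = +-81 mm; tops of walls, fold and closed cover are 53 mm above the bench.
- fold (a point): Point on the floor of the groove along the box's far side, 42 mm above the bench, straight below the middle of the free edge of the 3 mm sheet fold that roofs it. Axes as the box: x points into the groove. Groove: 18 mm deep (x), 8 mm high from floor to fold, 162 mm long, closed by the side walls (the cover has 5 mm play each side). The front wall's inner face is 142 mm back along -x.
- cover: The box's loose cover (0.36 to 0.59 kg), at first flat on the bench, handle up: stainless plate 135 (x) x 152 (y) x 11 mm, a tongue on its +x side, bow handle in the middle. Origin: middle of its underside. Closed: axes parallel to the box's, underside on the ledges (z of fold), middle 68 to 75 mm back (-x) of fold. Lifted by the handle it hangs level.
- cover_grip (a point): Centre of the bar of the cover's bow handle: over the middle of the cover, 40 mm above its underside. The bar runs along the cover's y: 14 mm wide (x), 12 mm high, 62 mm free between its legs, 23 mm of air below it. Axes as the cover's.
- cover_tongue (a point): Middle of the tip of the cover's tongue (4 mm thick, 120 mm wide, level with the cover's underside, 16 mm out of its +x side): 83.5 mm along the cover's x from its middle, 2 mm above its underside; axes as the cover's. The cover has only 7 mm play in x between fold and front wall, so it cannot be dropped or slid in flat; at a tilt of about 0.2 rad the tongue goes 8 mm in.
- post0 (a point): Post 0: near one on the box's left flange. Centre of a level 6 mm pin along the box's y, 21 mm above the bench, between the two uprights of a U bracket: 18 mm apart, each 4 mm thick (y), 36 mm long (x, post half-way), flat tops 25 mm above the bench, 1 mm above the post; 13 mm of air below the post. Axes as the box's. A hook may come from +x or -x.
- post1 (a point): Post 1: far one on the box's left flange, same as post0: centre of the pin, 21 mm above the bench.
- post2 (a point): Post 2: near one on the box's right flange, same as post0: centre of the pin, 21 mm above the bench.
- post3 (a point): Post 3: far one on the box's right flange, same as post0: centre of the pin, 21 mm above the bench.
- probe0_mid (a point): Test probe (0.12 kg; may be absent) standing on its flat nose, 36 (x) x 34 (y) x 14 mm. Point on its axis 40 mm above the nose's underside; z up. Barrel 24 mm round, to 62 mm; pod on its +x side (to x = 24 mm); hook open to -x. Plunger head on top, 26 (x) x 30 (y) x 16 mm, centre 52 mm above this point less the travel: the probe hangs from it when lifted; fingers closing along y clear the barrel.
- plunger0 (a joint): Travel of probe0's plunger, m: 0 at rest (hook hidden in the nose) to 0.019 fully down; spring 3.5 N to 10 N. J hook, 8 mm wide (y): back x 5 to 9 mm, seat x -6 to 5 mm, tip (3 mm high) x -9 to -6 mm. Nose on a bracket, post at x = -16 mm, fully down: hook is beside the post, tip 4 mm under it; shift the probe 16 mm (-x) and let it rise. Caught: stays at about 0.012; missed: back to 0.
- probe1_mid (a point): Probe 1, same as probe0 (may be absent): point on its axis 40 mm above the nose's underside; x to the pod, hook open to -x.
- plunger1 (a joint): Plunger travel of probe1, as plunger0.
- probe2_mid (a point): Probe 2, same as probe0 (may be absent): point on its axis 40 mm above the nose's underside; x to the pod, hook open to -x.
- plunger2 (a joint): Plunger travel of probe2, as plunger0.
- probe3_mid (a point): Probe 3, same as probe0 (may be absent): point on its axis 40 mm above the nose's underside; x to the pod, hook open to -x.
- plunger3 (a joint): Plunger travel of probe3, as plunger0.
- start_top (a point): Middle of the top of the start button (22 mm round) on the hand-held tester, a fixed grey box 76 x 120 x 30 mm lying on the bench to the right; z up. Pressed straight down.
- start (a joint): Travel of the start button in m: 0 up, 0.005 fully pressed (5 N); springs back.
- spray_can: Bystander: closed aerosol can, 52 mm across, 155 mm high; origin under its centre.
- wrench: Bystander: steel spanner 180 mm long; origin under its centre.
- gel_tin: Bystander: flat tin, 58 mm across, 46 mm high; origin under its centre.
Not all that is in view belongs to the job. What is shaped like the cover but brown or pink is not meant.

How it is judged (in metres and radians):
On the way, in this order (a step that is already met when the one before it is completed fails the run):
1. the cover's tongue is at least 5 mm in under the fold while the cover is tilted by more than 0.1 rad (x of cover_tongue in the frame of fold above 0.005 m and y of cover_tongue in the frame of fold between -0.012 and 0.012 m and z of cover_tongue in the frame of fold between -0.002 and 0.006 m and angle between cover's own z axis and vertical above 0.1 rad), for 0.1 s.
2. the cover is lowered flat behind the front wall with its tongue under the fold, and let go (x of cover_tongue in the frame of fold above 0.006 m and y of cover_tongue in the frame of fold between -0.012 and 0.012 m and z of cover_tongue in the frame of fold between -0.002 and 0.005 m and angle between cover's own z axis and vertical below 0.03 rad and angle between the x axis of cover and the x axis of fold, either way round below 0.06 rad and contact force between the fingers and cover below 0.1 N), for 0.3 s.
3. after that, every probe present is hooked on a post ((horizontal distance between probe0_mid and post0 below 0.006 m or horizontal distance between probe0_mid and post1 below 0.006 m or horizontal distance between probe0_mid and post2 below 0.006 m or horizontal distance between probe0_mid and post3 below 0.006 m) and value of joint plunger0 between 0.009 and 0.0145 m and angle between each of probe0_mid, probe1_mid, probe2_mid, probe3_mid's own z axis and vertical below 0.12 rad and (horizontal distance between probe1_mid and post0 below 0.006 m or horizontal distance between probe1_mid and post1 below 0.006 m or horizontal distance between probe1_mid and post2 below 0.006 m or horizontal distance between probe1_mid and post3 below 0.006 m) and value of joint plunger1 between 0.009 and 0.0145 m and (horizontal distance between probe2_mid and post0 below 0.006 m or horizontal distance between probe2_mid and post1 below 0.006 m or horizontal distance between probe2_mid and post2 below 0.006 m or horizontal distance between probe2_mid and post3 below 0.006 m) and value of joint plunger2 between 0.009 and 0.0145 m and (horizontal distance between probe3_mid and post0 below 0.006 m or horizontal distance between probe3_mid and post1 below 0.006 m or horizontal distance between probe3_mid and post2 below 0.006 m or horizontal distance between probe3_mid and post3 below 0.006 m) and value of joint plunger3 between 0.009 and 0.0145 m), for 0.2 s.
4. after that, the tester's start button is pressed (at least 4 mm) (value of joint start above 0.004 m), for 0.05 s.
At the end, for the whole second after the job is handed in: The cover is flat and square (0.03, 0.06 rad), tongue over 6 mm under the fold and centred within 12 mm, at rest; every probe present stands upright (0.12 rad) on a bracket, let go, axis within 6 mm of a post, plunger held out by it at 9 to 14.5 mm; the start button is up again (all of step 3 and x of cover_tongue in the frame of fold above 0.006 m and y of cover_tongue in the frame of fold between -0.012 and 0.012 m and z of cover_tongue in the frame of fold between -0.002 and 0.005 m and angle between cover's own z axis and vertical below 0.03 rad and angle between the x axis of cover and the x axis of fold, either way round below 0.06 rad and linear speed of cover below 0.02 m/s and value of joint start below 0.0015 m); the robot touches nothing.
It fails at once if the cover is dropped onto the box instead of lowered (it swings down faster than 3.5 rad/s over the box) (angular speed of cover above 3.5 rad/s and distance between cover_tongue and fold below 0.06 m).
It fails at once if the spray can is moved by more than 30 mm (distance of spray_can from where it was at the start of the episode above 0.03 m).
It fails at once if the wrench is moved by more than 30 mm (distance of wrench from where it was at the start of the episode above 0.03 m).
It fails at once if the gel tin is moved by more than 30 mm (distance of gel_tin from where it was at the start of the episode above 0.03 m).
Of probe0, probe1, probe2, probe3 only 3 to 4 are there at a start; the rules pass over those that are not, and their reading is None.
At some moment in a run one of cover, probe0, probe1, probe2, probe3 may be knocked a few centimetres aside while the robot is not near it.
It also fails if it takes over 210 s, if anything falls off the work surface, if the arm or the gripper's body presses on something with over 40 N, if the wrist force passes 120 N, or if a joint passes its speed limit or range.

### The arm

A 6-joint arm with a two-finger parallel gripper is mounted at the origin on the work surface. World frame = base frame: x ahead of the robot, y to its left, z up, the work surface at z = 0. Lengths are in mm, angles in rad, forces in N, time in s.
With the tool pointing down it reaches from about 325 to 875 mm from the base axis. Payload 4.4 kg.
Tool frame: the origin (TCP) lies on the centre line of the jaws, within the pads' length; the fingertips stand 22 mm ahead of it and the grasp point (between the pads) lies 3 mm ahead of it; z points along the fingers, y is the line along which they close (so a half turn about z gives the same grasp; the last joint's range is limited). The gripper opens to 85 mm and grips with 20 to 120 N. Pads are 22 mm wide; open, the fingers measure 114 mm over their backs; the gripper's body (76 mm by 85 mm) begins 54 mm behind the grasp point. The pads swing forward as they close: fully open they stand 13 mm farther back than shut.
Start: joints at [1.19, 0.207, 1.542, -0, 1.393, -0.15], TCP at [130.985, 559.884, 253.282] pointing down, gripper open.
Joint ranges: [-2.73, 2.73], [-0.86, 2.22], [0.23, 2.46], [-1.11, 4.25], [0.08, 2.63], [-2.82, 2.82]. Speed limits (rad/s): [2.79, 2.79, 3.14, 3.14, 3.14, 3.14].

### API

Orientations are given as a rotation vector (axis times angle).
In Python, from workcell import bot gives the robot as it stands.
- The arm moves only by the tool arm_command, never from a script. Its argument "rows" is a list of rows, each an object with "translation": the shift along the tool's x, y, z in m, a list of three; "roll": the turn about the tool's z in degrees; "claw": the finger opening in m, from 0 to 0.0854. A call has 1 to 5 rows; each row shifts and turns the commanded pose from where the row before left it, along the tool's axes as they then stand; what a row does not reach is not made up. A row lasts 1/12 s, in which the tool goes at most 41.7 mm and 7.16 degrees, less where a joint would pass 70% of its speed; a pose out of reach is approached as far as the arm can. A call with a gripper value outside its range is refused whole. The fingers move at their own pace and stop on an object; "squeeze" is the grip in N (left out, the last holds). Time passes only in rows, so rows that do not move let the fingers close. It gives the time, the measured TCP pose, the force, the opening and the grip force at its end, in the units of the state.
- bot.state(): the state, without advancing time (a new reading comes with each control period).
- bot.grab_frame(name): name is "side" or "top" or "wrist"; returns (picture, depth): 420x560x3 uint8, red, green, blue; 420x560 float32, mm along the optical axis (not along the pixel's ray), 0 where there is no reading.
- bot.camera_model(name): a dict with "vfov" (degrees; the focal length in pixels is half the picture's height over the tangent of half this angle, whatever the lens; pixels are square), "cx", "cy" (the principal point, pixels), "k1" (the pictures are not rectified: a ray, as slopes to the right and down, at radius r is drawn at 1 + k1 r^2 times it, then the intrinsics apply), "rvec" (rotation vector, rad) and "tvec" (3), from world to camera coordinates, as OpenCV has them. Camera axes: x right, y down, z forward; pixel columns grow to the right and rows downward; lengths in mm; the calibration is good to about 2 mm. A picture is of the moment at which its call begins: read the wrist's pose just before it. camera_model takes no time and is no camera call; for the wrist camera it gives the pose at the moment of the call.
- bot.finish_job(): hands the job in; it is judged then, once.
The state is a dict: "time_s": time; "joint_pos": joint angles; "dq": joint speeds; "effort": joint torques, N m; "tool_pos": TCP position; "ee_rot": TCP orientation; "ft_force": force on the tool from outside, world axes, zero at the start; "ft_torque": the same for the moment, N m; "finger_gap": finger opening in mm; "finger_force": force on a finger pad.
Only numpy, scipy, OpenCV 4.12 (cv2) and the standard library are available. Lean on these libraries where they do the work, as an engineer would, in place of code of your own. Each camera call takes 0.05 s, during which the arm holds its last target. There are 200 camera calls.

## Working session

There is one attempt and no reset: what is moved stays moved. The work goes in short steps, Python scripts to look and compute and a tool call to move; the robot and the scene stay as the last step left them, time stands still between calls to the robot, and variables do not carry over. Pictures are saved under pics/ and viewed, at most 16 in all, crops included, and the job is handed in when it is done.

Besides the shell and the picture viewer there is one more tool, called after "Request:" in YAML: its name, and indented under it one key for each argument. arm_command: Moves the arm, as the interface text tells. Its arguments: {"type":"object","properties":{"rows":{"type":"array"},"squeeze":{"type":"number"}},"required":["rows"]}

```bash
mkdir -p pics
cat > h.py <<'E'
import numpy as np, cv2
from workcell import bot
def grab(n, save=None):
    m=bot.camera_model(n); p,d=bot.grab_frame(n)
    if save: cv2.imwrite(f'pics/{save}.png',p[:,:,::-1])
    return p,d,m
def K(m):
    f=210/np.tan(np.radians(m['vfov'])/2); return np.array([[f,0,m['cx']],[0,f,m['cy']],[0,0,1]])
def rays(m,uv):
    uv=np.asarray(uv,float).reshape(-1,1,2)
    n=cv2.undistortPoints(uv,K(m),np.array([m['k1'],0,0,0.]))[:,0]
    R=cv2.Rodrigues(np.array(m['rvec'],float))[0]; t=np.array(m['tvec'],float).ravel()
    return -R.T@t, np.c_[n,np.ones(len(n))], R, t
def onplane(m,uv,z):
    c,n,R,t=rays(m,uv); w=n@R
    return c+w*((z-c[2])/w[:,2])[:,None]
def cloud(m,d):
    v,u=np.mgrid[0:420,0:560]; c,n,R,t=rays(m,np.c_[u.ravel(),v.ravel()])
    P=(n*d.reshape(-1,1)-t)@R; P[d.ravel()<=0]=np.nan
    return P.reshape(420,560,3)
def proj(m,P):
    return cv2.projectPoints(np.asarray(P,float).reshape(-1,3),np.array(m['rvec'],float),np.array(m['tvec'],float),K(m),np.array([m['k1'],0,0,0.]))[0][:,0]
E
python3 - <<'E'
from h import *
for n in('top','side'):
    p,d,m=grab(n,n+'0'); c=rays(m,[[0,0]])[0]; print(n,c,(d>0).mean()); np.savez(f'{n}0.npz',p=p,d=d)
    P=cloud(m,d); print(np.nanmin(P.reshape(-1,3),0),np.nanmax(P.reshape(-1,3),0))
s=bot.state();print(s['tool_pos'],s['ee_rot'],s['ft_force'],s['finger_gap'])
E
```

```text
top [ 396.12164819   76.45870851 1297.37906414] 0.9960841836734694
[ -387.83235749 -1302.58939577  -773.89635364] [1726.49449988 1631.54368244  609.68637459]
side [ 146.78777363 -498.03241707  889.62780008] 0.9960756802721088
[-320.06625418 -629.99056834 -777.03472421] [2288.90207019 2161.0498123   570.02937978]
[130.72629454 559.25977761 252.18820756] [-0.36005634 -3.12032698  0.0032564 ] [-0.16747627  0.66439229 -0.16799422] 85.65174018911001
```

View pics/top0.png

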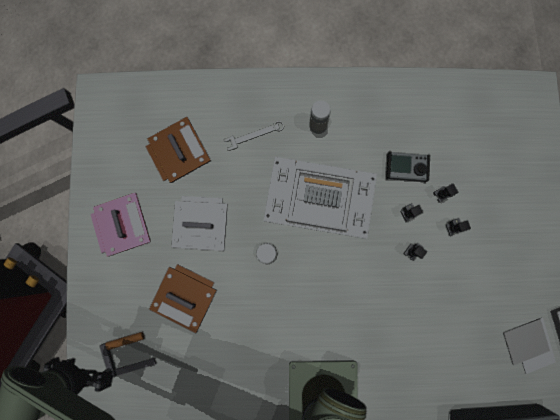

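View pics/side0.png

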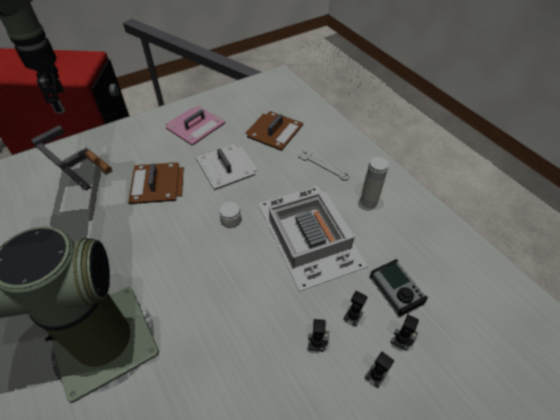

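Run:
```python
from h import *
m=bot.camera_model('top'); f=np.load('top0.npz'); P=cloud(m,f['d']); 
z=P[...,2]; mk=((z>6)&(z<200)).astype(np.uint8); mk[:100,:]*=1; mk[330:]=0; mk[:,:70]=0
n,l,st,ce=cv2.connectedComponentsWithStats(mk)
for i in range(1,n):
    if st[i,4]<40: continue
    q=P[l==i]; r=cv2.minAreaRect(q[:,:2].astype(np.float32))
    print(st[i,4],ce[i].round(),'xy',np.round(r[0],1),'sz',np.round(r[1],1),'ang',round(r[2],1),'zmax',np.round(np.percentile(q[:,2],[50,98]),1))
a=f['p'][:,:,::-1]
c1=cv2.resize(a[185:265,160:245],None,fx=4.7,fy=4.7,interpolation=cv2.INTER_CUBIC)
c2=cv2.resize(a[145:265,255:475],None,fx=3.6,fy=3.6,interpolation=cv2.INTER_CUBIC)
w=800;im=np.zeros((432+160,800,3),np.uint8);im[:432,:792]=c2
c1=cv2.resize(a[190:260,160:240],None,fx=2.2,fy=2.2,interpolation=cv2.INTER_CUBIC);im[432:432+154,:176]=c1
cv2.imwrite('pics/crop0.png',np.clip(im.astype(int)*1.5,0,255).astype(np.uint8))
```

```text
548 [319. 117.] xy [790.6  11.8] sz [97.4 50.7] ang 13.2 zmax [143.6 158.3]
2269 [178. 149.] xy [701.1 417.7] sz [158.7 144.4] ang 29.0 zmax [11.2 46.1]
247 [249. 136.] xy [739.7 198. ] sz [ 37.4 163. ] ang 19.5 zmax [ 8.2 12. ]
1203 [407. 166.] xy [ 642.1 -248.1] sz [123.2  79.3] ang 85.5 zmax [30.6 50.5]
1641 [322. 193.] xy [559.2   1. ] sz [185.8 188.2] ang 79.7 zmax [45.1 57.3]
82 [283. 174.] xy [622.6 108.4] sz [31.6 41.5] ang 84.9 zmax [21.8 29.3]
178 [323. 182.] xy [599.6  -3.3] sz [115.2  17.7] ang 79.6 zmax [13.3 19.9]
99 [364. 188.] xy [ 582.7 -123.4] sz [32.4 42.3] ang 83.6 zmax [21.2 29.3]
249 [446. 192.] xy [ 562.  -347.2] sz [33.9 36.1] ang 29.3 zmax [ 85.2 103.6]
716 [321. 196.] xy [559.4   1.3] sz [134.2  54.9] ang 80.2 zmax [33.2 39.9]
2310 [121. 224.] xy [481.3 584.7] sz [154.  148.5] ang 18.6 zmax [11.4 46. ]
2396 [199. 225.] xy [482. 349.] sz [153.3 144.9] ang 86.0 zmax [11.4 46.1]
82 [277. 205.] xy [533.9 125.4] sz [33.1 36. ] ang 78.8 zmax [22.  28.3]
256 [411. 212.] xy [ 509.1 -249.3] sz [43.9 37.2] ang 24.9 zmax [ 57.6 102.8]
95 [359. 219.] xy [ 490.5 -106.5] sz [32.4 44.7] ang 72.5 zmax [21.2 27.7]
269 [457. 226.] xy [ 468.8 -380.8] sz [40.4 43.6] ang 17.3 zmax [ 55.  103.5]
355 [266. 253.] xy [398.4 155.9] sz [56.5 55.6] ang 89.6 zmax [45.3 50.3]
251 [415. 251.] xy [ 402.8 -258.7] sz [35.6 46.2] ang 53.2 zmax [ 56.8 103.3]
2523 [182. 299.] xy [275.1 393.5] sz [158.3 153.1] ang 64.0 zmax [11.3 46. ]
126 [556. 317.] xy [ 196.7 -682.9] sz [26.8 64.9] ang 84.2 zmax [22.5 42.7]
159 [531. 326.] xy [ 182.3 -602.2] sz [104.6  29.5] ang 87.4 zmax [ 8.5 14.4]
```

View pics/crop0.png

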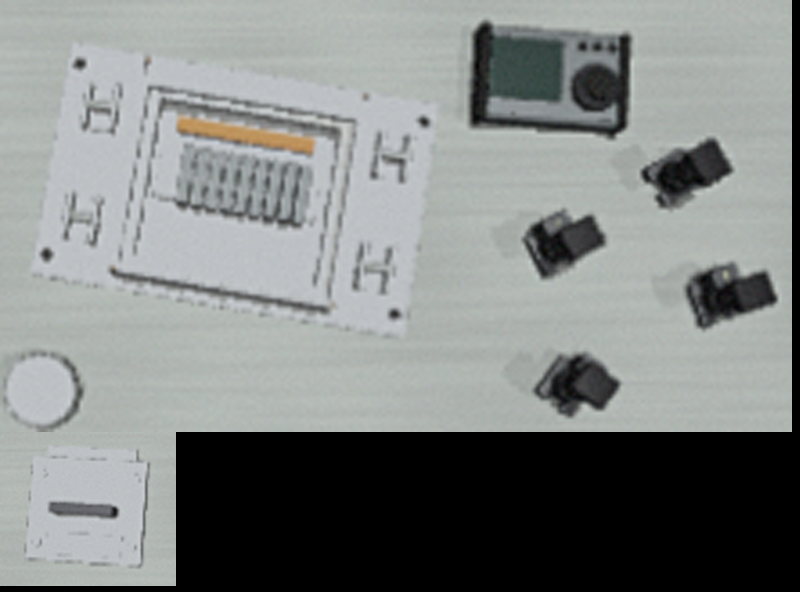

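The meant cover is the grey one at (200,225): it is stainless, with its tongue toward image top. The brown ones at (178,150) and (183,298) and the pink one at (120,224) are decoys. The box is at (320,198), the four probes at (445,192), (411,212), (458,227) and (415,251), and the tester at (408,166).

```bash
cat >> h.py <<'E'
def plan(x,y,z,head):
    """shift in present tool axes (m), then roll (deg) to bring tool y to heading"""
    s=bot.state(); R=cv2.Rodrigues(np.array(s['ee_rot'],float))[0]
    t=R.T@(np.array([x,y,z])-np.array(s['tool_pos']))
    h=np.degrees(np.arctan2(R[1,1],R[0,1])); r=(h-head+90)%180-90
    print('t',round(s['time_s'],2),'pos',np.round(s['tool_pos'],1),'head',round(h,1),'shift_m',np.round(t/1000,4),'roll',round(r,1),'q6',round(s['joint_pos'][5],2),'F',np.round(s['ft_force'],1),'gap',round(s['finger_gap'],1),round(float(np.max(s['finger_force'])),1))
E
python3 - <<'E'
from h import *
m=bot.camera_model('top'); f=np.load('top0.npz'); P=cloud(m,f['d'])
def reg(x,y,r,z0,z1):
    k=(np.hypot(P[...,0]-x,P[...,1]-y)<r)&(P[...,2]>z0)&(P[...,2]<z1); return P[k]
q=reg(482,349,110,38,60); r=cv2.minAreaRect(q[:,:2].astype(np.float32)); print('handle',len(q),q.mean(0),r)
q=reg(482,349,130,8,18); r=cv2.minAreaRect(q[:,:2].astype(np.float32)); print('plate',r)
q=reg(559,1,140,47,62); r=cv2.minAreaRect(q[:,:2].astype(np.float32)); print('walls',r,q[:,2].mean())
for x,y in((562,-347),(509,-249),(469,-381),(403,-259)):
    q=reg(x,y,45,95,115); print('head',x,y,q.mean(0),cv2.minAreaRect(q[:,:2].astype(np.float32)))
plan(482,349,200,-4)
E
```

```text
handle 145 [477.03709401 347.98112171  45.29314691] ((477.13006591796875, 350.0276184082031), (80.48401641845703, 14.240983963012695), 86.43293762207031)
plate ((473.4940185546875, 358.5225524902344), (180.03041076660156, 209.4896240234375), 20.413909912109375)
walls ((556.35107421875, 1.84002685546875), (172.68048095703125, 170.32589721679688), 79.26669311523438) 52.71845315149668
head 562 -347 [ 562.6817452  -346.97798279   99.74901945] ((562.8147583007812, -347.40423583984375), (30.687314987182617, 29.235919952392578), 29.741924285888672)
head 509 -249 [ 506.37284825 -248.78916916   99.22098111] ((507.1325378417969, -250.63479614257812), (25.81352424621582, 31.27219581604004), 28.342451095581055)
head 469 -381 [ 464.9247486  -377.77006491   99.85176164] ((465.157470703125, -378.9805603027344), (23.44168472290039, 32.26327133178711), 14.837002754211426)
head 403 -259 [ 398.16747848 -255.11024283   99.71424322] ((398.2042236328125, -254.43455505371094), (29.039350509643555, 26.503684997558594), 52.460201263427734)
t 0.1 pos [130.7 559.3 252.2] head 76.8 shift_m [-0.3899 -0.1246  0.0523] roll 80.8 q6 -0.15 F [-0.2  0.7 -0.2] gap 85.7 0.0
```

Request:
arm_command:
  rows:
    - {"translation":[-0.032,-0.0104,0.0044],"roll":0,"claw":0.085}
    - {"translation":[-0.032,-0.0104,0.0044],"roll":0,"claw":0.085}
    - {"translation":[-0.032,-0.0104,0.0044],"roll":0,"claw":0.085}
    - {"translation":[-0.032,-0.0104,0.0044],"roll":0,"claw":0.085}

```text
time_s: 0.43
tool_pos: [246.7, 489.2, 234.9]
ee_rot: [-0.358, -3.121, 0.001]
ft_force: [0.3, 1.5, 0.1]
finger_gap: 84.9
finger_force: 0.0
```

Request:
arm_command:
  rows:
    - {"translation":[-0.032,-0.0104,0.0044],"roll":0,"claw":0.085}
    - {"translation":[-0.032,-0.0104,0.0044],"roll":0,"claw":0.085}
    - {"translation":[-0.032,-0.0104,0.0044],"roll":0,"claw":0.085}
    - {"translation":[-0.032,-0.0104,0.0044],"roll":0,"claw":0.085}

```text
time_s: 0.77
tool_pos: [362.2, 419.3, 217.4]
ee_rot: [-0.36, -3.12, 0.001]
ft_force: [0.0, 0.9, 0.4]
finger_gap: 85.0
finger_force: 0.0
```

Request:
arm_command:
  rows:
    - {"translation":[-0.032,-0.0104,0.0044],"roll":0,"claw":0.085}
    - {"translation":[-0.032,-0.0104,0.0044],"roll":0,"claw":0.085}
    - {"translation":[-0.032,-0.0104,0.0044],"roll":0,"claw":0.085}
    - {"translation":[-0.032,-0.0104,0.0044],"roll":0,"claw":0.085}

```text
time_s: 1.1
tool_pos: [477.4, 349.6, 199.7]
ee_rot: [-0.36, -3.12, 0.001]
ft_force: [0.2, 0.1, 1.2]
finger_gap: 84.9
finger_force: 0.0
```

Request:
arm_command:
  rows:
    - {"translation":[0,0,0],"roll":7,"claw":0.085}
    - {"translation":[0,0,0],"roll":7,"claw":0.085}
    - {"translation":[0,0,0],"roll":7,"claw":0.085}
    - {"translation":[0,0,0],"roll":7,"claw":0.085}

```text
time_s: 1.43
tool_pos: [476.4, 350.3, 199.6]
ee_rot: [-1.114, -2.936, 0.002]
ft_force: [-0.9, 0.6, -0.7]
finger_gap: 84.8
finger_force: 0.0
```

Request:
arm_command:
  rows:
    - {"translation":[0,0,0],"roll":7,"claw":0.085}
    - {"translation":[0,0,0],"roll":7,"claw":0.085}
    - {"translation":[0,0,0],"roll":7,"claw":0.085}
    - {"translation":[0,0,0],"roll":7,"claw":0.085}

```text
time_s: 1.77
tool_pos: [476.1, 350.7, 199.8]
ee_rot: [-1.791, -2.581, 0.002]
ft_force: [0.2, -0.2, -0.1]
finger_gap: 84.9
finger_force: 0.0
```

Request:
arm_command:
  rows:
    - {"translation":[0,0,0],"roll":7,"claw":0.085}
    - {"translation":[0,0,0],"roll":7,"claw":0.085}
    - {"translation":[0,0,0],"roll":7,"claw":0.085}
    - {"translation":[0,0,0],"roll":3.4,"claw":0.085}
    - {"translation":[0,0,0],"roll":0,"claw":0.085}

```text
time_s: 2.18
tool_pos: [476.1, 350.7, 199.8]
ee_rot: [-2.29, -2.15, 0.002]
ft_force: [0.7, -0.3, -0.5]
finger_gap: 85.2
finger_force: 0.0
```

Run:
```python
from h import *
plan(477,350,200,-3.6)
p,d,m=grab('wrist','w1'); print(rays(m,[[0,0]])[0])
P=cloud(m,d); z=P[...,2]
k=(z>36)&(z<60); q=P[k]; r=cv2.minAreaRect(q[:,:2].astype(np.float32)); print(len(q),q.mean(0),r)
```

```text
t 2.18 pos [476.1 350.7 199.8] head -3.6 shift_m [-0.0006  0.001  -0.0002] roll -0.0 q6 0.55 F [ 0.7 -0.3 -0.5] gap 85.2 0.0
[481.08297187 430.1094652  319.98215743]
5865 [404.03897475 320.03379083  44.04727675] ((460.285888671875, 279.0989990234375), (286.978271484375, 416.1690368652344), 86.14173126220703)
```

View pics/w1.png

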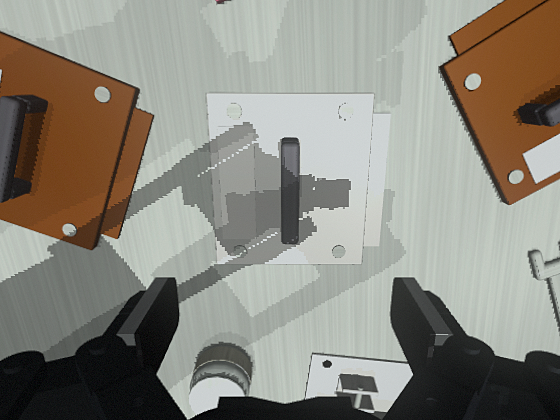

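The close-up shows the grey cover: bar from (290,140) to (290,243), tongue on the right edge at x≈385, which is world +x.

Run:
```python
from h import *
p,d,m=grab('wrist'); P=cloud(m,d); z=P[...,2]
k=((z>36)&(z<60)).astype(np.uint8); n,l,st,ce=cv2.connectedComponentsWithStats(k)
q=P[l==l[190,290]]; r=cv2.minAreaRect(q[:,:2].astype(np.float32)); print(len(q),q.mean(0),r)
k=((z>7)&(z<16)).astype(np.uint8); n,l,st,ce=cv2.connectedComponentsWithStats(k)
q=P[l==l[105,290]]; r=cv2.minAreaRect(q[:,:2].astype(np.float32)); print('plate',len(q),q.mean(0),r)
x,y=cv2.minAreaRect(P[l==l[105,290]][:,:2].astype(np.float32))[0]
```

```text
1839 [479.80924003 352.12498392  45.04566092] ((479.87066650390625, 349.8050842285156), (80.97946166992188, 13.844622611999512), 86.34305572509766)
plate 24823 [480.17612117 355.97593448  10.65782465] ((479.5417175292969, 348.86370849609375), (152.03860473632812, 135.0848388671875), 86.312255859375)
```

Request:
arm_command:
  rows:
    - {"translation":[-0.001,0.0038,0.03],"roll":0,"claw":0.06}
    - {"translation":[0,0,0.03],"roll":0,"claw":0.06}
    - {"translation":[0,0,0.03],"roll":0,"claw":0.06}
    - {"translation":[0,0,0.03],"roll":0,"claw":0.06}
    - {"translation":[0,0,0.02],"roll":0,"claw":0.06}

```text
time_s: 2.7
tool_pos: [478.4, 348.7, 57.2]
ee_rot: [-2.287, -2.152, 0.007]
ft_force: [-0.2, -0.7, -1.4]
finger_gap: 60.0
finger_force: 0.0
```

Request:
arm_command:
  rows:
    - {"translation":[0,0,0.01],"roll":0,"claw":0.05}
    - {"translation":[0,0,0.006],"roll":0,"claw":0.03}
    - {"translation":[0,0,0],"roll":0,"claw":0.01}
    - {"translation":[0,0,0],"roll":0,"claw":0.0}
    - {"translation":[0,0,0],"roll":0,"claw":0.0}
  squeeze: 30

```text
time_s: 3.12
tool_pos: [480.9, 350.1, 45.6]
ee_rot: [2.289, 2.151, 0.003]
ft_force: [0.6, 0.2, -6.2]
finger_gap: 13.2
finger_force: 33.4
```

Request:
arm_command:
  rows:
    - {"translation":[0,0,0],"roll":0,"claw":0.0}
    - {"translation":[0,0,0],"roll":0,"claw":0.0}
    - {"translation":[0,0,0],"roll":0,"claw":0.0}
    - {"translation":[0,0,0],"roll":0,"claw":0.0}

```text
time_s: 3.45
tool_pos: [480.9, 350.0, 45.5]
ee_rot: [2.289, 2.151, 0.003]
ft_force: [-0.2, -0.1, 0.3]
finger_gap: 13.3
finger_force: 34.2
```

Request:
arm_command:
  rows:
    - {"translation":[0,0,-0.01],"roll":0,"claw":0.0}
    - {"translation":[0,0,-0.03],"roll":0,"claw":0.0}
    - {"translation":[0,0,-0.04],"roll":0,"claw":0.0}
    - {"translation":[0,0,-0.04],"roll":0,"claw":0.0}
    - {"translation":[0,0,-0.03],"roll":0,"claw":0.0}

```text
time_s: 3.87
tool_pos: [480.3, 349.7, 197.5]
ee_rot: [2.289, 2.151, 0.002]
ft_force: [1.7, 0.7, -5.2]
finger_gap: 13.1
finger_force: 33.4
```

Request:
arm_command:
  rows:
    - {"translation":[-0.015,0.003,0],"roll":0,"claw":0.0}
    - {"translation":[-0.03,0.006,0],"roll":0,"claw":0.0}
    - {"translation":[-0.03,0.006,0],"roll":0,"claw":0.0}
    - {"translation":[-0.03,0.006,0],"roll":0,"claw":0.0}
    - {"translation":[-0.03,0.006,0],"roll":0,"claw":0.0}

```text
time_s: 4.28
tool_pos: [497.1, 211.3, 193.2]
ee_rot: [-2.288, -2.151, 0.005]
ft_force: [0.0, 0.1, -5.5]
finger_gap: 13.1
finger_force: 33.4
```

Request:
arm_command:
  rows:
    - {"translation":[-0.03,0.006,0],"roll":0,"claw":0.0}
    - {"translation":[-0.03,0.006,0],"roll":0,"claw":0.0}
    - {"translation":[-0.03,0.006,0],"roll":0,"claw":0.0}
    - {"translation":[-0.03,0.006,0],"roll":0,"claw":0.0}
    - {"translation":[-0.03,0.006,0],"roll":0,"claw":0.0}

```text
time_s: 4.7
tool_pos: [517.6, 59.9, 193.2]
ee_rot: [-2.288, -2.15, 0.004]
ft_force: [0.6, 0.9, -6.0]
finger_gap: 13.4
finger_force: 33.4
```

Request:
arm_command:
  rows:
    - {"translation":[-0.03,0.006,0],"roll":0,"claw":0.0}
    - {"translation":[-0.03,0.006,0],"roll":0,"claw":0.0}
    - {"translation":[-0.03,0.006,0],"roll":0,"claw":0.0}
    - {"translation":[-0.03,0.006,0],"roll":0,"claw":0.0}
    - {"translation":[-0.03,0.006,0],"roll":0,"claw":0.0}

```text
time_s: 5.12
tool_pos: [538.2, -91.3, 193.1]
ee_rot: [-2.288, -2.149, 0.003]
ft_force: [0.6, -0.2, -4.1]
finger_gap: 13.2
finger_force: 33.4
```

Request:
arm_command:
  rows:
    - {"translation":[-0.03,0.006,0],"roll":0,"claw":0.0}
    - {"translation":[-0.015,0.003,0],"roll":0,"claw":0.0}
    - {"translation":[0,0,0],"roll":3.5,"claw":0.0}
    - {"translation":[0,0,0],"roll":3.6,"claw":0.0}
    - {"translation":[0,0,0],"roll":0,"claw":0.0}

```text
time_s: 5.53
tool_pos: [544.7, -135.5, 193.1]
ee_rot: [-2.418, -2.001, 0.002]
ft_force: [0.2, -0.9, -4.5]
finger_gap: 12.9
finger_force: 33.4
```

Run:
```python
from h import *
plan(550,-150,200,-10.7)
p,d,m=grab('wrist','w2'); np.savez('w2.npz',p=p,d=d,**{k:m[k] for k in m}); print(rays(m,[[0,0]])[0])
```

```text
t 5.53 pos [ 544.7 -135.5  193.1] head -10.8 shift_m [-0.0133  0.0079 -0.0069] roll -0.1 q6 -0.21 F [ 0.2 -0.9 -4.5] gap 12.9 33.4
[559.85523067 -57.57072857 313.38601375]
```

View pics/w2.png

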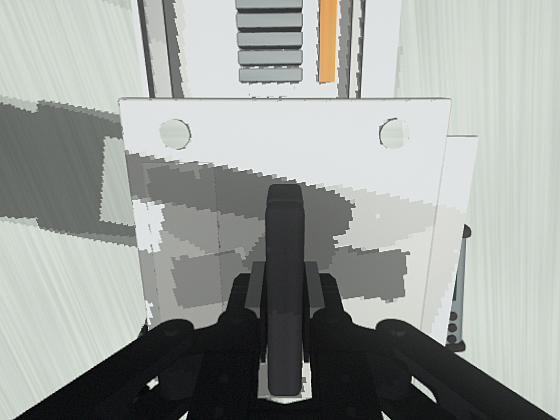

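The cover hangs level in the grip, and the box shows only at the top edge (x 140–400). I'll move farther -y for a full view.

Request:
arm_command:
  rows:
    - {"translation":[-0.02,0,-0.01],"roll":0,"claw":0.0}
    - {"translation":[-0.04,0,-0.01],"roll":0,"claw":0.0}
    - {"translation":[-0.04,0,-0.01],"roll":0,"claw":0.0}
    - {"translation":[-0.02,0,0],"roll":0,"claw":0.0}
    - {"translation":[0,0,0],"roll":0,"claw":0.0}

```text
time_s: 6.0
tool_pos: [523.2, -257.9, 225.4]
ee_rot: [2.418, 2.0, -0.003]
ft_force: [0.0, -0.0, -5.8]
finger_gap: 13.3
finger_force: 33.4
```

Run:
```python
from h import *
plan(550,-150,200,-10.7)
p,d,m=grab('wrist','w3'); np.savez('w3.npz',p=p,d=d); 
import json; json.dump({k:np.array(m[k]).tolist() for k in m},open('w3.json','w'))
P=cloud(m,d); z=P[...,2]
h=np.zeros((420,560,3),np.uint8); h[...]=np.clip((z[...,None])*4,0,255); h[np.isnan(z)]=0
cv2.imwrite('pics/w3h.png',np.hstack([cv2.resize(p[:,:,::-1],(400,300)),cv2.resize(h,(400,300))]))
```

```text
t 6.0 pos [ 523.2 -257.9  225.4] head -10.8 shift_m [0.1111 0.0061 0.0249] roll -0.1 q6 -0.42 F [ 0.  -0.  -5.8] gap 13.3 33.4<stdin>:6: RuntimeWarning: invalid value encountered in cast
```

View pics/w3h.png

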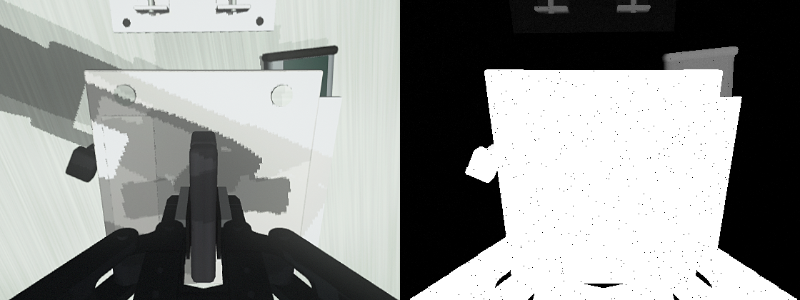

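The view shows the cover over the bench and only the box's right flange at the top. The earlier frame w2 shows the wall and fold edges, so I'll use that one.

Run:
```python
from h import *
f=np.load('w2.npz'); m={k:f[k] for k in('vfov','cx','cy','k1','rvec','tvec')}; m={k:(v.item() if v.ndim==0 else v) for k,v in m.items()}
P=cloud(m,f['d']); 
th=np.radians(-10.7); ex=np.array([np.cos(th),np.sin(th)]); ey=np.array([-ex[1],ex[0]]); c=np.array([557,1.4])
q=P[:95].reshape(-1,3); X=(q[:,:2]-c)@ex; Y=(q[:,:2]-c)@ey; z=q[:,2]
print('Y range',np.nanmin(Y[(z>47)&(z<60)]),np.nanmax(Y[(z>47)&(z<60)]))
for y0 in(-70,-50,-30,-10):
    for lo,hi,nm in((47,60,'top'),(36,46,'ledge'),(2,20,'low')):
        k=(abs(Y-y0)<10)&(z>lo)&(z<hi)&(abs(X)<100); xs=np.sort(X[k]); 
        if len(xs)<5: continue
        g=np.where(np.diff(xs)>3)[0]; seg=[(round(a[0],1),round(a[-1],1),len(a)) for a in np.split(xs,g+1)]; print(y0,nm,np.round(np.median(z[k]),1),seg)
# yaw by front wall inner edge: fit
t=bot.camera_model('top'); g=np.load('top0.npz'); Q=cloud(t,g['d']).reshape(-1,3); X=(Q[:,:2]-c)@ex; Y=(Q[:,:2]-c)@ey; z=Q[:,2]
for y0 in(-60,-30,0,30,60):
    for lo,hi,nm in((47,62,'top'),):
        k=(abs(Y-y0)<10)&(z>lo)&(z<hi)&(abs(X)<100); xs=np.sort(X[k]); gg=np.where(np.diff(xs)>3)[0]; print('T',y0,[(round(a[0],1),round(a[-1],1),len(a)) for a in np.split(xs,gg+1)])
```

```text
Y range -62.41704036500473 -5.778843372233905
-70 top 52.6 [(np.float64(-82.4), np.float64(-78.0), 36), (np.float64(63.5), np.float64(85.6), 135)]
-70 ledge 41.6 [(np.float64(-78.9), np.float64(-66.3), 82), (np.float64(57.4), np.float64(64.6), 48)]
-70 low 3.2 [(np.float64(-76.6), np.float64(62.5), 671)]
-50 top 52.5 [(np.float64(-82.5), np.float64(-77.7), 291), (np.float64(63.3), np.float64(85.8), 1125)]
-50 ledge 41.6 [(np.float64(-78.9), np.float64(-66.2), 651), (np.float64(-18.6), np.float64(-14.9), 6), (np.float64(-11.6), np.float64(5.3), 19), (np.float64(8.8), np.float64(10.2), 3), (np.float64(16.6), np.float64(24.3), 8), (np.float64(57.3), np.float64(65.1), 361)]
-50 low 3.1 [(np.float64(-76.7), np.float64(63.2), 3280)]
-30 top 52.6 [(np.float64(-83.1), np.float64(-77.7), 330), (np.float64(62.9), np.float64(85.9), 1227)]
-30 ledge 41.6 [(np.float64(-79.3), np.float64(-66.2), 713), (np.float64(-18.1), np.float64(12.4), 40), (np.float64(15.9), np.float64(24.0), 12), (np.float64(56.9), np.float64(64.8), 398)]
-30 low 3.1 [(np.float64(-76.9), np.float64(62.8), 2882)]
-10 top 52.5 [(np.float64(-83.1), np.float64(-78.2), 228), (np.float64(62.8), np.float64(85.3), 864)]
-10 ledge 41.6 [(np.float64(-79.6), np.float64(-65.8), 625), (np.float64(-19.1), np.float64(-14.1), 7), (np.float64(-10.3), np.float64(21.1), 39), (np.float64(56.7), np.float64(65.1), 346)]
-10 low 3.1 [(np.float64(-76.8), np.float64(62.5), 3145)]
T -60 [(np.float64(-84.5), np.float64(-80.8), 13), (np.float64(61.8), np.float64(83.9), 59)]
T -30 [(np.float64(-84.8), np.float64(-80.8), 11), (np.float64(61.4), np.float64(83.8), 59)]
T 0 [(np.float64(-85.0), np.float64(-81.2), 11), (np.float64(61.3), np.float64(83.7), 58)]
T 30 [(np.float64(-85.1), np.float64(-81.8), 10), (np.float64(60.3), np.float64(82.7), 57)]
T 60 [(np.float64(-85.8), np.float64(-82.0), 12), (np.float64(55.1), np.float64(55.1), 1), (np.float64(59.8), np.float64(83.0), 56)]
```

Request:
arm_command:
  rows:
    - {"translation":[0,0,0],"roll":-0.8,"claw":0.0}
    - {"translation":[0.015,-0.002,0],"roll":0,"claw":0.0}
    - {"translation":[0.03,-0.0042,0.007],"roll":0,"claw":0.0}
    - {"translation":[0.03,-0.0042,0.007],"roll":0,"claw":0.0}
    - {"translation":[0.03,-0.0042,0.007],"roll":0,"claw":0.0}
  squeeze: 25

```text
time_s: 6.47
tool_pos: [527.0, -143.9, 202.8]
ee_rot: [-2.401, -2.024, -0.0]
ft_force: [1.1, 0.6, -5.1]
finger_gap: 13.7
finger_force: 33.3
```

Request:
arm_command:
  rows:
    - {"translation":[0.03,-0.0042,0.007],"roll":0,"claw":0.0}
    - {"translation":[0.03,-0.0042,0.007],"roll":0,"claw":0.0}
    - {"translation":[0.03,-0.0042,0.007],"roll":0,"claw":0.0}
    - {"translation":[0.03,-0.0042,0.007],"roll":0,"claw":0.0}
    - {"translation":[0.02,-0.0028,0.007],"roll":0,"claw":0.0}

```text
time_s: 6.88
tool_pos: [530.7, -0.7, 167.7]
ee_rot: [-2.397, -2.026, -0.0]
ft_force: [0.3, -0.1, -6.3]
finger_gap: 13.3
finger_force: 33.3
```

Request:
arm_command:
  rows:
    - {"translation":[0.015,-0.0021,0.015],"roll":0,"claw":0.0}
    - {"translation":[0,0,0.015],"roll":0,"claw":0.0}
    - {"translation":[0,0,0.01],"roll":0,"claw":0.0}
    - {"translation":[0,0,0],"roll":0,"claw":0.0}
    - {"translation":[0,0,0],"roll":0,"claw":0.0}

```text
time_s: 7.3
tool_pos: [531.6, 10.0, 127.7]
ee_rot: [-2.401, -2.023, 0.002]
ft_force: [-0.2, 0.3, -5.1]
finger_gap: 13.1
finger_force: 33.4
```

```bash
cat >> h.py <<'E'
TH=np.radians(-10.0); EX=np.array([np.cos(TH),np.sin(TH)]); EY=np.array([-EX[1],EX[0]]); F=np.array([618.4,-10.])
def fold(): 
    p=np.array(bot.state()['tool_pos']); r=p[:2]-F; print('foldframe x %.1f y %.1f tcpz %.1f'%(r@EX,r@EY,p[2]))
E
python3 - <<'E'
from h import *
plan(532.2,5.2,109.5,-10); fold()
p,d,m=grab('side','s1'); cv2.imwrite('pics/s1c.png',cv2.resize(p[160:300,230:400,::-1],None,fx=3.5,fy=3.5))
E
```

```text
t 7.3 pos [531.6  10.  127.7] head -9.8 shift_m [-0.0046  0.0014  0.0182] roll 0.2 q6 0.03 F [-0.2  0.3 -5.1] gap 13.1 33.4
foldframe x -88.9 y 4.6 tcpz 127.7
```

View pics/s1c.png

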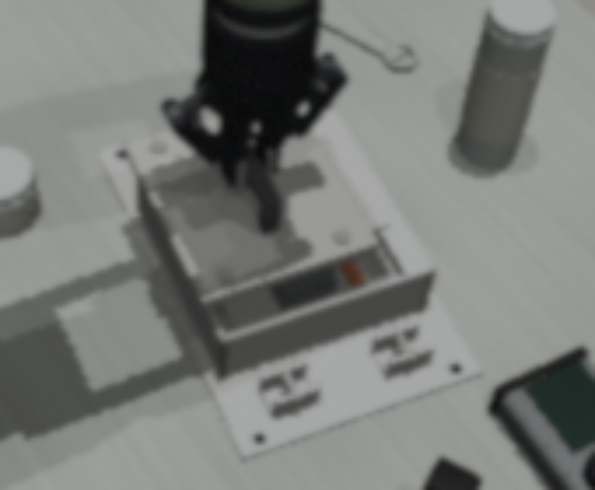

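Cover hovers level over the box with its tongue just short of the fold. I'll correct y, lower close, and measure the tongue–fold gap with the wrist camera.

Request:
arm_command:
  rows:
    - {"translation":[-0.0045,0,0.008],"roll":0,"claw":0.0}
    - {"translation":[0,0,0.008],"roll":0,"claw":0.0}
    - {"translation":[0,0,0.006],"roll":0,"claw":0.0}
    - {"translation":[0,0,0],"roll":0,"claw":0.0}
    - {"translation":[0,0,0],"roll":0,"claw":0.0}

```text
time_s: 7.77
tool_pos: [531.2, 4.4, 105.6]
ee_rot: [-2.404, -2.02, 0.002]
ft_force: [1.1, -0.4, -4.8]
finger_gap: 13.0
finger_force: 33.4
```

```bash
cat >> h.py <<'E'
def gapview(save=None):
    p,d,m=grab('wrist',save); fold(); P=cloud(m,d).reshape(-1,3); r=P[:,:2]-F; X=r@EX; Y=r@EY; z=P[:,2]
    for y0 in(0,25,50,75):
        k=(abs(Y-y0)<6)&(X>-175)&(X<40)&(z>25)&(z<80)
        b=np.round(X[k]/4)*4; print(y0,' '.join('%d:%.0f'%(v,np.median(z[k][b==v])) for v in np.unique(b) if abs(v)<33 or v<-125))
E
python3 - <<'E'
from h import *
gapview('w4')
E
```

```text
foldframe x -87.8 y -0.8 tcpz 106.2
0 -156:71 -152:71 -148:71 -144:71 -140:71 -136:71 -132:71 -128:71 -32:70 -28:70 -24:70 -20:64 -16:63 -12:63 -8:63 -4:63 0:53 4:53 8:52 12:52 16:52 20:52 24:52
25 -156:71 -152:71 -148:71 -144:71 -140:71 -136:71 -132:71 -128:71 -32:71 -28:71 -24:70 -20:69 -16:64 -12:64 -8:63 -4:63 0:53 4:52 8:53 12:52 16:52 20:53 24:52
50 -156:71 -152:71 -148:71 -144:71 -140:71 -136:71 -132:71 -128:71 -32:71 -28:71 -24:71 -20:64 -16:64 -12:64 -8:64 -4:63 0:53 4:53 8:52 12:53 16:53 20:52 24:52
75 -156:71 -152:71 -148:71 -144:70 -140:50 -136:56 -132:43 -128:43 -32:67 -28:68 -24:68 -20:41 -16:42 -12:42 -8:42 -4:42 0:42 4:52 8:52 12:53 16:53 20:53 24:52
```

View pics/w4.png

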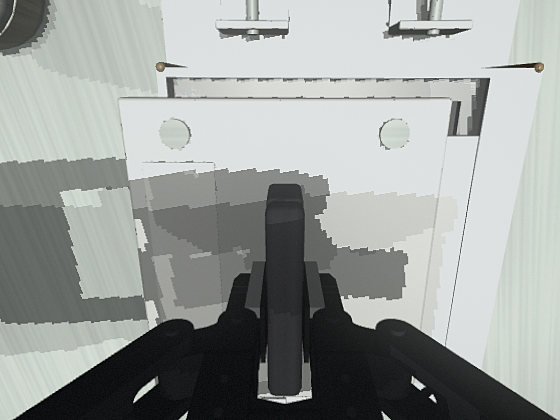

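Wrist view: the tongue edge runs from (478,136) to (440,400), just left of the fold edge, and the cover is centred in y. The gap is about 4 mm. I'll lower the rear onto the front wall.

Request:
arm_command:
  rows:
    - {"translation":[0,0,0.004],"roll":0.2,"claw":0.0}
    - {"translation":[0,0.0005,0.003],"roll":0,"claw":0.0}
    - {"translation":[0,0.001,0.002],"roll":0,"claw":0.0}
    - {"translation":[0,0.001,0.002],"roll":0,"claw":0.0}
    - {"translation":[0,0,0],"roll":0,"claw":0.0}
  squeeze: 20

```text
time_s: 8.23
tool_pos: [534.5, 4.2, 95.9]
ee_rot: [-2.407, -2.018, 0.001]
ft_force: [-2.7, 0.8, 1.8]
finger_gap: 13.1
finger_force: 36.2
```

Request:
arm_command:
  rows:
    - {"translation":[0,0,0],"roll":0,"claw":0.0}
    - {"translation":[0,0,0],"roll":0,"claw":0.0}

```text
time_s: 8.4
tool_pos: [534.5, 4.2, 96.0]
ee_rot: [-2.408, -2.018, 0.0]
ft_force: [-2.6, 0.2, 1.7]
finger_gap: 13.2
finger_force: 36.2
```

Run:
```python
from h import *
plan(532,5,95,-10);gapview('w5')
```

```text
t 8.4 pos [534.5   4.2  96. ] head -10.1 shift_m [ 0.0003 -0.0026  0.001 ] roll -0.1 q6 0.02 F [-2.6  0.2  1.7] gap 13.2 36.2
foldframe x -85.1 y -0.6 tcpz 95.9
0 -156:63 -152:64 -148:64 -144:64 -140:64 -136:64 -132:64 -128:63 -32:59 -28:59 -24:58 -20:58 -16:51 -12:51 -8:51 -4:50 0:51 4:52 8:52 12:52 16:53 20:52 24:52
25 -152:64 -148:64 -144:64 -140:64 -136:64 -132:64 -128:63 -32:59 -28:59 -24:58 -20:58 -16:51 -12:51 -8:51 -4:51 0:51 4:52 8:52 12:52 16:52 20:52 24:52
50 -156:62 -152:64 -148:64 -144:64 -140:64 -136:64 -132:64 -128:63 -32:59 -28:59 -24:58 -20:58 -16:51 -12:51 -8:51 -4:51 0:52 4:52 8:53 12:53 16:53 20:53 24:52
75 -152:64 -148:64 -144:63 -140:51 -136:62 -132:60 -128:58 -32:43 -28:53 -24:48 -20:42 -16:42 -12:42 -8:42 -4:41 0:42 4:52 8:53 12:52 16:53 20:53 24:52
```

Request:
arm_command:
  rows:
    - {"translation":[0,-0.001,0.0015],"roll":0,"claw":0.0}
    - {"translation":[0,0,0.0015],"roll":0,"claw":0.0}
    - {"translation":[0,0,0.001],"roll":0,"claw":0.0}
    - {"translation":[0,0,0],"roll":0,"claw":0.0}
    - {"translation":[0,0,0],"roll":0,"claw":0.0}

```text
time_s: 8.87
tool_pos: [535.7, 4.0, 93.6]
ee_rot: [2.405, 2.015, 0.005]
ft_force: [-0.7, -0.3, 8.7]
finger_gap: 12.9
finger_force: 43.7
```

Run:
```python
from h import *
plan(532,5,95,-10);gapview('w6')
```

```text
t 8.87 pos [535.7   4.   93.6] head -10.1 shift_m [ 0.0003 -0.0038 -0.0014] roll -0.1 q6 0.02 F [-0.7 -0.3  8.7] gap 12.9 43.7
foldframe x -83.8 y -0.6 tcpz 93.7
0 -152:64 -148:64 -144:64 -140:64 -136:64 -132:63 -128:63 -32:55 -28:55 -24:54 -20:54 -16:47 -12:46 -8:46 -4:45 0:42 4:52 8:52 12:52 16:52 20:53 24:52
25 -152:64 -148:64 -144:64 -140:64 -136:64 -132:63 -128:63 -32:55 -28:54 -24:54 -20:54 -16:46 -12:46 -8:46 -4:45 0:42 4:52 8:52 12:53 16:53 20:52 24:52
50 -152:64 -148:64 -144:64 -140:64 -136:63 -132:63 -128:63 -32:55 -28:54 -24:54 -20:54 -16:47 -12:46 -8:46 -4:46 0:43 4:52 8:53 12:53 16:53 20:52 24:52
75 -152:64 -148:64 -144:63 -140:50 -136:62 -132:61 -128:55 -32:43 -28:43 -24:43 -20:42 -16:41 -12:42 -8:42 -4:41 0:42 4:52 8:53 12:53 16:53 20:53 24:52
```

Request:
arm_command:
  rows:
    - {"translation":[0,0.002,-0.001],"roll":0,"claw":0.0}
    - {"translation":[0,0.002,0],"roll":0,"claw":0.0}
    - {"translation":[0,0.002,0],"roll":0,"claw":0.0}
    - {"translation":[0,0.002,0],"roll":0,"claw":0.0}
    - {"translation":[0,0.002,0],"roll":0,"claw":0.0}

```text
time_s: 9.33
tool_pos: [542.3, 2.9, 93.3]
ee_rot: [-2.406, -2.017, 0.003]
ft_force: [-6.0, 1.1, 9.8]
finger_gap: 13.2
finger_force: 41.8
```

Request:
arm_command:
  rows:
    - {"translation":[0,0,0],"roll":0,"claw":0.0}
    - {"translation":[0,0,0],"roll":0,"claw":0.0}

```text
time_s: 9.5
tool_pos: [542.9, 2.8, 93.3]
ee_rot: [-2.407, -2.018, 0.001]
ft_force: [-4.5, 1.2, 7.6]
finger_gap: 13.1
finger_force: 41.8
```

Run:
```python
from h import *
plan(532,5,95,-10);gapview('w7')
```

```text
t 9.5 pos [542.9   2.8  93.3] head -10.1 shift_m [ 0.0002 -0.0111 -0.0017] roll -0.1 q6 0.02 F [-4.5  1.2  7.6] gap 13.1 41.8
foldframe x -76.6 y -0.5 tcpz 93.3
0 -148:63 -144:64 -140:64 -136:63 -132:63 -128:63 -32:55 -28:55 -24:55 -20:54 -16:54 -12:54 -8:46 -4:46 0:46 4:52 8:53 12:52 16:52 20:52 24:52
25 -148:63 -144:64 -140:64 -136:64 -132:63 -128:63 -32:55 -28:55 -24:55 -20:54 -16:54 -12:54 -8:46 -4:46 0:46 4:52 8:52 12:53 16:53 20:52 24:52
50 -148:63 -144:64 -140:64 -136:63 -132:63 -128:63 -32:55 -28:55 -24:55 -20:54 -16:54 -12:54 -8:46 -4:46 0:46 4:52 8:53 12:53 16:53 20:53 24:52
75 -148:63 -144:62 -140:51 -136:61 -132:62 -128:61 -32:43 -28:44 -24:43 -20:43 -16:43 -12:42 -8:42 -4:42 0:42 4:52 8:53 12:53 16:53 20:53 24:52
```

Request:
arm_command:
  rows:
    - {"translation":[0,0.0015,0],"roll":0,"claw":0.0}
    - {"translation":[0,0.0015,0],"roll":0,"claw":0.0}
    - {"translation":[0,0.001,-0.002],"roll":0,"claw":0.0}
    - {"translation":[0,0.001,-0.002],"roll":0,"claw":0.0}
    - {"translation":[0,0.001,-0.002],"roll":0,"claw":0.0}

```text
time_s: 9.97
tool_pos: [547.8, 1.8, 96.5]
ee_rot: [-2.406, -2.017, 0.003]
ft_force: [0.8, 0.1, -13.3]
finger_gap: 13.1
finger_force: 38.4
```

Request:
arm_command:
  rows:
    - {"translation":[0,0.001,-0.002],"roll":0,"claw":0.0}
    - {"translation":[0,0.0005,-0.002],"roll":0,"claw":0.0}
    - {"translation":[0,0,0],"roll":0,"claw":0.0}

```text
time_s: 10.22
tool_pos: [550.1, 1.4, 101.1]
ee_rot: [-2.407, -2.017, 0.002]
ft_force: [3.8, -0.2, -15.2]
finger_gap: 13.4
finger_force: 47.9
```

Run:
```python
from h import *
plan(532,5,95,-10);gapview('w8')
```

```text
t 10.22 pos [550.1   1.4 101.1] head -10.1 shift_m [ 0.0004 -0.0184  0.0061] roll -0.1 q6 0.02 F [  3.8  -0.2 -15.2] gap 13.4 47.9
foldframe x -69.2 y -0.7 tcpz 101.2
0 -140:74 -136:74 -132:74 -128:74 -32:61 -28:60 -24:60 -20:59 -16:59 -12:58 -8:58 -4:50 0:51 4:52 8:52 12:52 16:52 20:52 24:52
25 -140:74 -136:74 -132:74 -128:74 -32:61 -28:60 -24:60 -20:59 -16:59 -12:58 -8:58 -4:50 0:50 4:53 8:53 12:53 16:53 20:53 24:52
50 -140:75 -136:74 -132:74 -128:74 -32:61 -28:61 -24:60 -20:60 -16:59 -12:58 -8:58 -4:50 0:50 4:53 8:53 12:52 16:53 20:53 24:52
75 -144:53 -140:47 -136:73 -132:73 -128:72 -32:42 -28:43 -24:42 -20:43 -16:43 -12:42 -8:42 -4:42 0:42 4:52 8:53 12:53 16:53 20:53 24:53
```

Request:
arm_command:
  rows:
    - {"translation":[0,0,0],"roll":0,"claw":0.0}
    - {"translation":[0,0.001,0],"roll":0,"claw":0.0}
    - {"translation":[0,0.001,0],"roll":0,"claw":0.0}
    - {"translation":[0,0,0.001],"roll":0,"claw":0.0}
    - {"translation":[0,0,0.0015],"roll":0,"claw":0.0}

```text
time_s: 10.68
tool_pos: [551.5, 1.2, 99.8]
ee_rot: [-2.406, -2.017, 0.003]
ft_force: [-2.8, 0.5, -11.1]
finger_gap: 13.3
finger_force: 45.6
```

Request:
arm_command:
  rows:
    - {"translation":[0,0,0.0015],"roll":0,"claw":0.0}
    - {"translation":[0,0,0.0015],"roll":0,"claw":0.0}
    - {"translation":[0,0,0.0015],"roll":0,"claw":0.0}
    - {"translation":[0,0,0.0015],"roll":0,"claw":0.0}
    - {"translation":[0,0,0],"roll":0,"claw":0.0}

```text
time_s: 11.1
tool_pos: [554.8, 0.6, 95.4]
ee_rot: [2.405, 2.015, 0.005]
ft_force: [-0.3, -0.0, -5.7]
finger_gap: 13.0
finger_force: 38.8
```

Run:
```python
from h import *
plan(532,5,95,-10);gapview('w9')
```

```text
t 11.1 pos [554.8   0.6  95.4] head -10.1 shift_m [ 0.0004 -0.0232  0.0003] roll -0.1 q6 0.02 F [-0.3 -0.  -5.7] gap 13.0 38.8
foldframe x -64.6 y -0.6 tcpz 95.4
0 -144:52 -140:51 -132:65 -128:65 -32:58 -28:58 -24:58 -20:57 -16:57 -12:57 -8:57 -4:56 0:56 4:53 8:52 12:52 16:52 20:52 24:52
25 -144:53 -140:51 -132:65 -128:65 -32:58 -28:58 -24:58 -20:57 -16:57 -12:57 -8:57 -4:56 0:56 4:52 8:52 12:53 16:52 20:53 24:52
50 -144:53 -140:52 -132:65 -128:65 -32:58 -28:58 -24:58 -20:58 -16:57 -12:57 -8:57 -4:56 0:56 4:53 8:53 12:53 16:53 20:53 24:52
75 -144:53 -140:47 -136:42 -132:55 -128:63 -32:43 -28:43 -24:43 -20:43 -16:43 -12:43 -8:43 -4:43 0:51 4:52 8:53 12:53 16:53 20:53 24:52
```

Request:
arm_command:
  rows:
    - {"translation":[0,-0.001,0.0015],"roll":0,"claw":0.0}
    - {"translation":[0,-0.001,0.0015],"roll":0,"claw":0.0}
    - {"translation":[0,-0.001,0.0015],"roll":0,"claw":0.0}
    - {"translation":[0,0,0.0015],"roll":0,"claw":0.0}
    - {"translation":[0,0,0.0015],"roll":0,"claw":0.0}

```text
time_s: 11.57
tool_pos: [549.7, 1.5, 87.7]
ee_rot: [-2.408, -2.018, 0.0]
ft_force: [-7.6, 0.5, 13.2]
finger_gap: 13.1
finger_force: 35.6
```

Request:
arm_command:
  rows:
    - {"translation":[0,0,0.001],"roll":0,"claw":0.0}
    - {"translation":[0,0,0.0005],"roll":0,"claw":0.0}
    - {"translation":[0,0,0],"roll":0,"claw":0.0}

```text
time_s: 11.82
tool_pos: [549.8, 1.5, 87.7]
ee_rot: [-2.407, -2.018, 0.001]
ft_force: [-7.6, 0.5, 12.9]
finger_gap: 13.3
finger_force: 35.5
```

Run:
```python
from h import *
plan(532,5,95,-10);gapview('w10')
```

```text
t 11.82 pos [549.8   1.5  87.7] head -10.0 shift_m [ 0.0003 -0.0181 -0.0073] roll -0.0 q6 0.02 F [-7.6  0.5 12.9] gap 13.3 35.5
foldframe x -69.6 y -0.6 tcpz 87.6
0 -144:53 -140:49 -136:52 -132:53 -128:53 -32:53 -28:52 -24:52 -20:53 -16:52 -12:53 -8:53 -4:52 0:50 4:52 8:53 12:52 16:52 20:53 24:52
25 -144:53 -140:49 -136:52 -132:53 -128:53 -32:53 -28:52 -24:53 -20:53 -16:53 -12:53 -8:52 -4:53 0:50 4:52 8:52 12:52 16:53 20:53 24:52
50 -144:53 -140:49 -136:52 -132:53 -128:53 -32:53 -28:53 -24:53 -20:53 -16:53 -12:53 -8:53 -4:53 0:50 4:52 8:53 12:53 16:53 20:53 24:52
75 -144:53 -140:47 -136:42 -132:43 -128:43 -32:43 -28:43 -24:43 -20:43 -16:47 -12:43 -8:43 -4:42 0:50 4:52 8:53 12:53 16:53 20:53 24:52
```

Cover flat and flush (53 mm everywhere). Release it, rise and move to look at the probes.

Request:
arm_command:
  rows:
    - {"translation":[0,0,0],"roll":0,"claw":0.02}
    - {"translation":[0,0,0],"roll":0,"claw":0.03}
    - {"translation":[0,0,0],"roll":0,"claw":0.045}
    - {"translation":[0,0,0],"roll":0,"claw":0.05}
    - {"translation":[0,0,0],"roll":0,"claw":0.05}

```text
time_s: 12.28
tool_pos: [549.9, 1.4, 85.0]
ee_rot: [2.408, 2.018, 0.0]
ft_force: [0.5, 0.4, -0.3]
finger_gap: 49.9
finger_force: 0.0
```

Request:
arm_command:
  rows:
    - {"translation":[0,0,-0.01],"roll":0,"claw":0.05}
    - {"translation":[0,0,-0.03],"roll":0,"claw":0.05}
    - {"translation":[0,0,-0.04],"roll":0,"claw":0.05}
    - {"translation":[0,0,-0.04],"roll":0,"claw":0.05}
    - {"translation":[0,0,-0.04],"roll":0,"claw":0.05}

```text
time_s: 12.7
tool_pos: [549.2, 1.6, 247.1]
ee_rot: [-2.408, -2.018, 0.0]
ft_force: [-0.0, -0.1, -0.2]
finger_gap: 50.3
finger_force: 0.0
```

Request:
arm_command:
  rows:
    - {"translation":[-0.03,-0.001,-0.04],"roll":0,"claw":0.05}
    - {"translation":[-0.033,-0.001,-0.012],"roll":0,"claw":0.05}
    - {"translation":[-0.033,-0.001,0],"roll":0,"claw":0.05}
    - {"translation":[-0.033,-0.001,0],"roll":0,"claw":0.05}
    - {"translation":[-0.033,-0.001,0],"roll":0,"claw":0.05}

```text
time_s: 13.12
tool_pos: [517.3, -153.6, 291.9]
ee_rot: [2.405, 2.017, 0.002]
ft_force: [-0.3, -0.3, -0.8]
finger_gap: 50.0
finger_force: 0.0
```

Request:
arm_command:
  rows:
    - {"translation":[-0.033,-0.001,0],"roll":0,"claw":0.05}
    - {"translation":[-0.033,-0.001,0],"roll":0,"claw":0.05}
    - {"translation":[-0.033,-0.001,0],"roll":0,"claw":0.05}
    - {"translation":[-0.033,-0.001,0],"roll":0,"claw":0.05}
    - {"translation":[-0.033,-0.001,0],"roll":0,"claw":0.05}

```text
time_s: 13.53
tool_pos: [483.1, -315.3, 291.1]
ee_rot: [2.407, 2.017, 0.0]
ft_force: [0.6, 0.2, 0.1]
finger_gap: 49.8
finger_force: 0.0
```

Request:
arm_command:
  rows:
    - {"translation":[-0.033,-0.001,0],"roll":0,"claw":0.05}
    - {"translation":[-0.033,-0.001,0],"roll":0,"claw":0.05}
    - {"translation":[0,0,0],"roll":0,"claw":0.05}
    - {"translation":[0,0,0],"roll":0,"claw":0.05}

```text
time_s: 13.87
tool_pos: [469.4, -380.1, 290.5]
ee_rot: [-2.411, -2.014, -0.0]
ft_force: [0.2, 0.1, 0.8]
finger_gap: 50.1
finger_force: 0.0
```

Run:
```python
from h import *
plan(471,-389,300,-10)
p,d,m=grab('wrist','w11'); print(rays(m,[[0,0]])[0]); P=cloud(m,d); z=P[...,2]
k=((z>93)&(z<115)).astype(np.uint8); n,l,st,ce=cv2.connectedComponentsWithStats(k)
for i in range(1,n):
    if st[i,4]<100: continue
    q=P[l==i]; r=cv2.minAreaRect(q[:,:2].astype(np.float32)); print(ce[i].round(),np.median(q[:,2]).round(1),np.round(r[0],1),np.round(r[1],1),round(r[2],1))
```

```text
t 13.87 pos [ 469.4 -380.1  290.5] head -10.2 shift_m [-0.0085  0.0031 -0.0095] roll -0.2 q6 -0.65 F [0.2 0.1 0.8] gap 50.1 0.0
[ 483.48742352 -301.87489611  410.7636444 ]
[306.  13.] 99.4 [ 508.8 -249.9] [26.4 29.7] 26.5
[168.  45.] 99.4 [ 399.5 -256.1] [30.3 26.1] 52.0
[390. 126.] 99.4 [ 564.  -348.8] [29.9 26.5] 28.6
[281. 181.] 99.3 [ 466.6 -379.1] [26.  30.2] 18.7
```

View pics/w11.png

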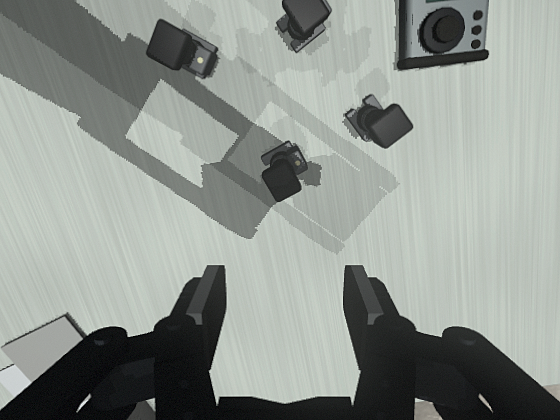

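Run:
```python
from h import *
p,d,m=grab('wrist'); P=cloud(m,d)
C={'A':(508.8,-249.9,26.5),'B':(399.5,-256.1,-38),'C':(564,-348.8,-61.4),'D':(466.6,-379.1,18.7)}
tiles=[]
big=cv2.resize(p[:,:,::-1],None,fx=4,fy=4,interpolation=cv2.INTER_CUBIC); big=np.clip(big.astype(float)*2.2,0,255).astype(np.uint8)
for n,(x,y,a) in C.items():
    a=np.radians(a); e=np.array([np.cos(a),np.sin(a)]); f=np.array([-e[1],e[0]])
    r=P[...,:2]-[x,y]; X=r@e; Y=r@f; z=P[...,2]
    for lo,hi in((3,17),(18,45),(45,75)):
        k=(abs(X)<30)&(abs(Y)<24)&(z>lo)&(z<hi)
        if k.sum()>5: print(n,lo,hi,k.sum(),'X',np.percentile(X[k],[2,50,98]).round(1),'Y',np.percentile(Y[k],[2,98]).round(1))
    uv=proj(m,[[x,y,40],[x+24*e[0],y+24*e[1],40]]); u,v=(uv[0]*4).astype(int)
    cv2.arrowedLine(big,tuple((uv[0]*4).astype(int).tolist()),tuple((uv[1]*4).astype(int).tolist()),(0,0,255),1)
    u=np.clip(u,200,2040);v=np.clip(v,150,1500); tiles.append(big[v-150:v+150,u-200:u+200].copy())
cv2.imwrite('pics/probes.png',np.vstack([np.hstack(tiles[:2]),np.hstack(tiles[2:])]))
```

```text
A 3 17 485 X [-17.7  -9.9  16.3] Y [-16.5  16.3]
A 18 45 93 X [-11.6  -9.8   5.5] Y [-11.4   8.6]
A 45 75 86 X [-11.6  21.6  24. ] Y [-10.5   3.5]
B 3 17 280 X [-15.8   5.   17.1] Y [-16.6  16.5]
B 18 45 184 X [ 0.4 23.  24.1] Y [-10.6  11.3]
B 45 75 569 X [ 6.5 14.8 23.2] Y [-10.1  10.2]
C 3 17 472 X [-17.7  -9.8  16.2] Y [-16.8  16. ]
C 18 45 214 X [-11.5  -7.8  19.5] Y [-11.4   8. ]
C 45 75 111 X [-11.5  -9.2   9.9] Y [-10.6   6.7]
D 3 17 276 X [-17.1  -0.9  17.6] Y [ 7.1 17.1]
D 18 45 167 X [-8.   7.3 23.9] Y [-5.2 11.9]
D 45 75 362 X [-0.9 16.6 23.8] Y [-10.2  11.2]
```

View pics/probes.png

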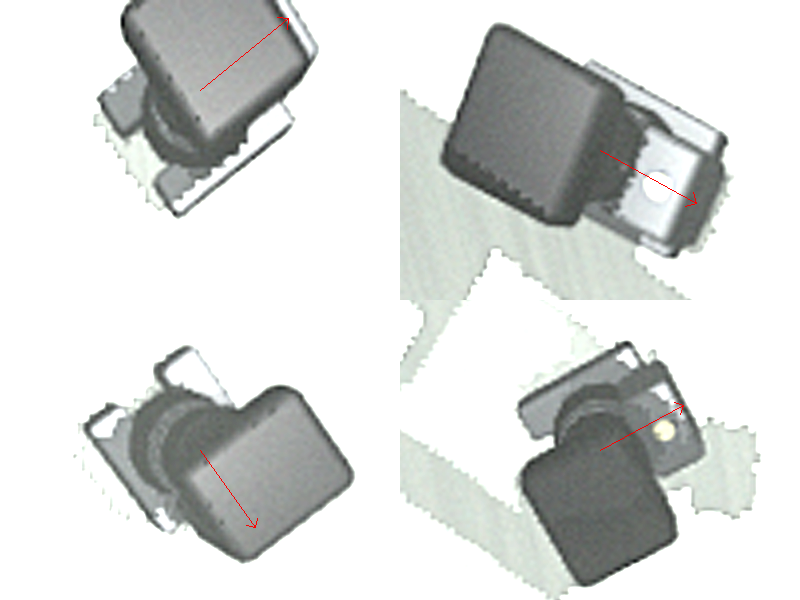

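All four arrows (candidate +x) point along the pods: the pod is seen right in B and D, and the open notch is seen opposite in A and C. So the headings are A 26.5°, B -38°, C -61.4° and D 18.7°. Next I'll measure the posts from above both flanges.

Request:
arm_command:
  rows:
    - {"translation":[0.033,0,0],"roll":0,"claw":0.05}
    - {"translation":[0.033,0,0],"roll":0,"claw":0.05}
    - {"translation":[0.033,0,0],"roll":0,"claw":0.05}
    - {"translation":[0.033,0,0],"roll":0,"claw":0.05}
    - {"translation":[0.033,0,0],"roll":0,"claw":0.05}

```text
time_s: 14.38
tool_pos: [499.1, -212.8, 290.6]
ee_rot: [2.406, 2.02, 0.001]
ft_force: [-0.3, -0.5, -0.1]
finger_gap: 49.9
finger_force: 0.0
```

Request:
arm_command:
  rows:
    - {"translation":[0.033,0,0],"roll":0,"claw":0.05}
    - {"translation":[0.033,0,0],"roll":0,"claw":0.05}
    - {"translation":[0.033,0,0],"roll":0,"claw":0.05}
    - {"translation":[0.033,0,0],"roll":0,"claw":0.05}
    - {"translation":[0.033,0,0],"roll":0,"claw":0.05}

```text
time_s: 14.8
tool_pos: [527.5, -50.2, 290.9]
ee_rot: [2.405, 2.021, 0.001]
ft_force: [0.7, 0.7, 0.3]
finger_gap: 50.2
finger_force: 0.0
```

Request:
arm_command:
  rows:
    - {"translation":[0.033,0,0],"roll":0,"claw":0.05}
    - {"translation":[0.033,0,0],"roll":0,"claw":0.05}
    - {"translation":[0.033,0,0],"roll":0,"claw":0.05}
    - {"translation":[0.033,0,0],"roll":0,"claw":0.05}
    - {"translation":[0,0,0],"roll":0,"claw":0.05}

```text
time_s: 15.22
tool_pos: [550.3, 83.4, 290.8]
ee_rot: [-2.398, -2.027, -0.005]
ft_force: [-0.5, -0.7, 0.0]
finger_gap: 50.1
finger_force: 0.0
```

```bash
cat > posts.py <<'E'
from h import *
def posts(save):
    fold(); p,d,m=grab('wrist',save); P=cloud(m,d); r=P[...,:2]-F; X=r@EX; Y=r@EY; z=P[...,2]
    k=((z>15)&(z<31)&(abs(Y)>90)&(abs(Y)<150)&(X<60)&(X>-180)).astype(np.uint8)
    for lo,hi in((-180,-60),(-60,60)):
        kk=(k>0)&(X>lo)&(X<hi)
        if kk.sum()<50: continue
        q=np.c_[X[kk],Y[kk]].astype(np.float32); R=cv2.minAreaRect(q); w=P[kk]
        print('n',kk.sum(),'fold',np.round(R[0],1),np.round(R[1],1),round(R[2],1),'world',np.round(F+R[0][0]*EX+R[0][1]*EY,1),'ztop',np.percentile(w[:,2],95).round(1),'uv',np.argwhere(kk).mean(0)[::-1].round())
E
python3 -c "
from posts import *
posts('w12')
s=bot.state();print(s['tool_pos'])"
```

```text
foldframe x -83.2 y 80.2 tcpz 290.8
n 749 fold [-105.3    1.4] [262.8  35.3] 89.8 world [514.9   9.7] ztop 25.4 uv [264. 211.]
n 736 fold [-15.8   1.3] [262.3  35.5] 89.8 world [603.1  -6. ] ztop 25.3 uv [345. 205.]
[550.195626    80.66831853 290.63792454]
```

Request:
arm_command:
  rows:
    - {"translation":[-0.033,0,0],"roll":0,"claw":0.05}
    - {"translation":[-0.033,0,0],"roll":0,"claw":0.05}
    - {"translation":[-0.033,0,0],"roll":0,"claw":0.05}
    - {"translation":[-0.033,0,0],"roll":0,"claw":0.05}
    - {"translation":[-0.033,0,0],"roll":0,"claw":0.05}

```text
time_s: 15.68
tool_pos: [521.0, -87.3, 290.6]
ee_rot: [2.406, 2.019, -0.001]
ft_force: [0.6, -0.0, 0.3]
finger_gap: 50.1
finger_force: 0.0
```

Request:
arm_command:
  rows:
    - {"translation":[-0.033,0,0],"roll":0,"claw":0.05}
    - {"translation":[-0.033,0,0],"roll":0,"claw":0.05}
    - {"translation":[0,0,0],"roll":0,"claw":0.05}
    - {"translation":[0,0,0],"roll":0,"claw":0.05}

```text
time_s: 16.02
tool_pos: [509.7, -152.6, 290.5]
ee_rot: [-2.411, -2.014, 0.0]
ft_force: [-0.3, 0.4, -0.1]
finger_gap: 50.0
finger_force: 0.0
```

```bash
python3 -c "
from posts import *
posts('w13')
plan(508.8,-249.9,150,-63.5)"
```

```text
foldframe x -82.3 y -159.3 tcpz 290.5
n 460 fold [-105.8 -116.1] [29.5 35.5] 89.4 world [ 494.1 -106. ] ztop 25.6 uv [262. 123.]
n 473 fold [ -16.1 -116.1] [30.1 35.7] 89.1 world [ 582.4 -121.5] ztop 25.7 uv [349. 123.]
t 16.07 pos [ 510.  -151.3  290.4] head -10.2 shift_m [-0.0973  0.0163  0.1404] roll 53.3 q6 -0.27 F [ 0.5  0.9 -0.3] gap 49.8 0.0
```

Request:
arm_command:
  rows:
    - {"translation":[-0.03,0.005,0.02],"roll":0,"claw":0.06}
    - {"translation":[-0.033,0.005,0.03],"roll":7,"claw":0.06}
    - {"translation":[-0.03,0.01,0.03],"roll":7,"claw":0.06}
    - {"translation":[0,0,0.03],"roll":7,"claw":0.06}
    - {"translation":[0,0,0],"roll":7,"claw":0.06}
  squeeze: 60

```text
time_s: 16.48
tool_pos: [506.4, -240.1, 176.8]
ee_rot: [-2.819, -1.362, 0.01]
ft_force: [-1.3, 0.2, -0.4]
finger_gap: 60.0
finger_force: 0.0
```

Request:
arm_command:
  rows:
    - {"translation":[0,0,0],"roll":7,"claw":0.06}
    - {"translation":[0,0,0],"roll":7,"claw":0.06}
    - {"translation":[0,0,0],"roll":7,"claw":0.06}
    - {"translation":[0,0,0],"roll":4.3,"claw":0.06}
    - {"translation":[0,0,0],"roll":0,"claw":0.06}

```text
time_s: 16.9
tool_pos: [510.6, -240.9, 183.9]
ee_rot: [-3.056, -0.726, -0.0]
ft_force: [-0.3, 0.2, -0.1]
finger_gap: 60.1
finger_force: 0.0
```

```bash
cat > heads.py <<'E'
from h import *
def heads(cam='wrist',zlo=93,zhi=115,save=None):
    p,d,m=grab(cam,save); P=cloud(m,d); z=P[...,2]
    k=((z>zlo)&(z<zhi)).astype(np.uint8); n,l,st,ce=cv2.connectedComponentsWithStats(k)
    for i in range(1,n):
        if st[i,4]<60: continue
        q=P[l==i]; r=cv2.minAreaRect(q[:,:2].astype(np.float32))
        if max(r[1])<60 and q[:,0].mean()>300: print(cam,ce[i].round(),'z',np.median(q[:,2]).round(1),np.round(r[0],1),np.round(r[1],1),round(r[2],1))
E
python3 -c "
from heads import *
heads(save='w14'); heads('top'); plan(508.8,-249.9,98,-63.5)"
```

```text
wrist [487. 225.] z 99.2 [ 564.5 -348.3] [29.9 26.6] 28.2
wrist [296. 233.] z 99.4 [ 509.4 -249.7] [26.  29.8] 26.3
wrist [231. 370.] z 99.4 [ 400.3 -256. ] [29.9 26.5] 52.9
top [462. 225.] z 99.6 [ 468.8 -370.2] [19.1 30. ] 60.5
t 17.0 pos [ 510.5 -241.3  183.9] head -63.1 shift_m [-0.0054  0.0069  0.0859] roll 0.4 q6 0.51 F [-0.3  0.3 -0.3] gap 60.1 0.0
```

Request:
arm_command:
  rows:
    - {"translation":[-0.0048,0.007,0.02],"roll":0.4,"claw":0.06}
    - {"translation":[0,0,0.025],"roll":0,"claw":0.06}
    - {"translation":[0,0,0.025],"roll":0,"claw":0.06}
    - {"translation":[0,0,0.012],"roll":0,"claw":0.06}
    - {"translation":[0,0,0.004],"roll":0,"claw":0.05}

```text
time_s: 17.42
tool_pos: [507.3, -249.3, 95.0]
ee_rot: [-3.055, -0.715, 0.006]
ft_force: [-1.0, -0.4, 0.1]
finger_gap: 50.7
finger_force: 0.0
```

Request:
arm_command:
  rows:
    - {"translation":[0,0,0],"roll":0,"claw":0.03}
    - {"translation":[0,0,0],"roll":0,"claw":0.015}
    - {"translation":[0,0,0],"roll":0,"claw":0.015}
    - {"translation":[0,0,0],"roll":0,"claw":0.015}
    - {"translation":[0,0,0],"roll":0,"claw":0.015}

```text
time_s: 17.83
tool_pos: [509.7, -251.4, 98.9]
ee_rot: [3.058, 0.713, 0.002]
ft_force: [0.1, -0.4, -1.6]
finger_gap: 29.0
finger_force: 61.7
```

```bash
python3 -c "
from heads import *
plan(509.4,-249.7,240,-100.4)"
```

```text
t 17.83 pos [ 509.7 -251.4   98.9] head -63.8 shift_m [ 0.0006 -0.0014 -0.1411] roll 36.6 q6 0.5 F [ 0.1 -0.4 -1.6] gap 29.0 61.7
```

Request:
arm_command:
  rows:
    - {"translation":[0,0,-0.01],"roll":0,"claw":0.015}
    - {"translation":[0,0,-0.03],"roll":0,"claw":0.015}
    - {"translation":[0,0,-0.03],"roll":0,"claw":0.015}
    - {"translation":[0,0,-0.02],"roll":7,"claw":0.015}
    - {"translation":[0,0,0],"roll":7,"claw":0.015}

```text
time_s: 18.25
tool_pos: [512.4, -253.3, 195.2]
ee_rot: [3.116, 0.325, 0.015]
ft_force: [0.6, -1.1, -0.2]
finger_gap: 28.8
finger_force: 61.8
```

Request:
arm_command:
  rows:
    - {"translation":[0,0,0],"roll":7,"claw":0.015}
    - {"translation":[0,0,0],"roll":7,"claw":0.015}
    - {"translation":[0,0,0],"roll":7,"claw":0.015}
    - {"translation":[0,0,0],"roll":1.6,"claw":0.015}
    - {"translation":[0,0,0],"roll":0,"claw":0.015}

```text
time_s: 18.67
tool_pos: [509.2, -251.2, 188.9]
ee_rot: [3.128, -0.284, 0.002]
ft_force: [0.9, -0.5, -1.4]
finger_gap: 28.7
finger_force: 61.8
```

```bash
python3 -c "
from heads import *
plan(598.1,-124.4,145,-100.4)"
```

```text
t 18.67 pos [ 509.2 -251.2  188.9] head -100.4 shift_m [ 0.0645 -0.1407  0.0439] roll 0.0 q6 1.14 F [ 0.9 -0.5 -1.4] gap 28.7 61.8
```

Request:
arm_command:
  rows:
    - {"translation":[0.013,-0.028,0],"roll":0,"claw":0.015}
    - {"translation":[0.013,-0.028,0],"roll":0,"claw":0.015}
    - {"translation":[0.013,-0.028,0.01],"roll":0,"claw":0.015}
    - {"translation":[0.013,-0.028,0.01],"roll":0,"claw":0.015}
    - {"translation":[0.0125,-0.0287,0.01],"roll":0,"claw":0.015}

```text
time_s: 19.08
tool_pos: [598.9, -123.4, 158.6]
ee_rot: [3.128, -0.283, 0.003]
ft_force: [-0.2, -0.5, -1.3]
finger_gap: 28.9
finger_force: 61.8
```

Request:
arm_command:
  rows:
    - {"translation":[0,0,0.014],"roll":0,"claw":0.015}
    - {"translation":[0,0,0],"roll":0,"claw":0.015}
    - {"translation":[0,0,0],"roll":0,"claw":0.015}

```text
time_s: 19.33
tool_pos: [597.1, -123.8, 143.2]
ee_rot: [-3.129, 0.281, 0.004]
ft_force: [0.4, -0.1, -0.9]
finger_gap: 28.7
finger_force: 61.7
```

```bash
python3 -c "
from posts import *
plan(598.1,-124.4,124,-100.4)
p,d,m=grab('wrist','w15'); P=cloud(m,d); r=P[...,:2]-F; X=r@EX; Y=r@EY; z=P[...,2]
for lo,hi in((15,31),(60,75),(31,60),(110,160)):
    k=(z>lo)&(z<hi)&(X>-60)&(X<60)&(Y<-86)&(Y>-150)
    if k.sum()>20: q=np.c_[X[k],Y[k]].astype(np.float32); print(lo,k.sum(),cv2.minAreaRect(q))
"
```

```text
t 19.33 pos [ 597.1 -123.8  143.2] head -100.3 shift_m [0.0012 0.0004 0.0192] roll 0.1 q6 1.4 F [ 0.4 -0.1 -0.9] gap 28.7 61.7
60 206 ((7.010480880737305, -105.8909912109375), (18.4613037109375, 47.06782531738281), 56.61153793334961)
31 800 ((1.419973373413086, -108.958984375), (46.0604133605957, 40.92166519165039), 89.7619400024414)
110 9851 ((-0.33815574645996094, -116.18702697753906), (26.248586654663086, 56.262229919433594), 0.5938910245895386)
```

View pics/w15.png

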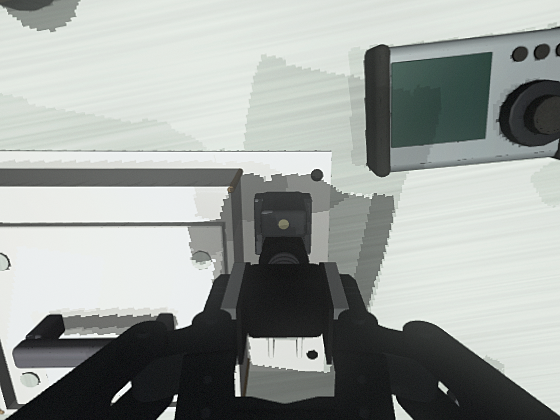

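The probe hangs upright at (285,230), its pod away from the robot, beside post 3. The head is 15.8 mm past the post. I'll press, shift and let it rise.

Request:
arm_command:
  rows:
    - {"translation":[0.0005,0,0.01],"roll":0,"claw":0.015}
    - {"translation":[0,0,0.007],"roll":0,"claw":0.015}
    - {"translation":[0,0,0.004],"roll":0,"claw":0.015}
    - {"translation":[0,0,0.004],"roll":0,"claw":0.015}
    - {"translation":[0,0,0.004],"roll":0,"claw":0.015}

```text
time_s: 19.8
tool_pos: [598.4, -125.0, 115.5]
ee_rot: [3.128, -0.285, 0.001]
ft_force: [-1.7, 0.7, 6.6]
finger_gap: 28.7
finger_force: 62.7
```

Request:
arm_command:
  rows:
    - {"translation":[0,0,0.004],"roll":0,"claw":0.015}
    - {"translation":[0,0,0.004],"roll":0,"claw":0.015}
    - {"translation":[0,0,0.002],"roll":0,"claw":0.015}
    - {"translation":[0,0,0],"roll":0,"claw":0.015}
    - {"translation":[0,0,0],"roll":0,"claw":0.015}

```text
time_s: 20.22
tool_pos: [598.6, -125.0, 106.5]
ee_rot: [3.128, -0.284, 0.001]
ft_force: [-2.8, 0.2, 9.5]
finger_gap: 29.1
finger_force: 63.1
```

```bash
python3 -c "
from heads import *
plan(598.1,-124.4,105,-100.4)"
```

```text
t 20.22 pos [ 598.6 -125.   106.5] head -100.4 shift_m [-0.0005 -0.0005  0.0015] roll 0.0 q6 1.41 F [-2.8  0.2  9.5] gap 29.1 63.1
```

Request:
arm_command:
  rows:
    - {"translation":[0,0,0.001],"roll":0,"claw":0.015}
    - {"translation":[0,0,0.001],"roll":0,"claw":0.015}
    - {"translation":[0,0,0],"roll":0,"claw":0.015}
    - {"translation":[0,0,0],"roll":0,"claw":0.015}

```text
time_s: 20.55
tool_pos: [598.6, -124.9, 104.8]
ee_rot: [3.128, -0.284, 0.001]
ft_force: [-4.4, 0.4, 9.9]
finger_gap: 28.5
finger_force: 63.1
```

Request:
arm_command:
  rows:
    - {"translation":[-0.003,0,0],"roll":0,"claw":0.015}
    - {"translation":[-0.0035,0,0],"roll":0,"claw":0.015}
    - {"translation":[-0.0035,0,0],"roll":0,"claw":0.015}
    - {"translation":[-0.0035,0,0],"roll":0,"claw":0.015}
    - {"translation":[-0.003,0,0],"roll":0,"claw":0.015}

```text
time_s: 20.97
tool_pos: [587.4, -123.1, 107.3]
ee_rot: [3.126, -0.284, 0.022]
ft_force: [4.8, -1.4, 8.4]
finger_gap: 28.9
finger_force: 63.1
```

Request:
arm_command:
  rows:
    - {"translation":[0,0,0],"roll":0,"claw":0.015}
    - {"translation":[0,0,0],"roll":0,"claw":0.015}

```text
time_s: 21.13
tool_pos: [586.8, -123.0, 107.1]
ee_rot: [3.126, -0.284, 0.019]
ft_force: [3.8, -0.7, 8.3]
finger_gap: 29.1
finger_force: 63.1
```

Request:
arm_command:
  rows:
    - {"translation":[-0.002,0,0.001],"roll":0,"claw":0.015}
    - {"translation":[-0.002,0,0],"roll":0,"claw":0.015}
    - {"translation":[0,0,0],"roll":0,"claw":0.015}
    - {"translation":[0,0,0],"roll":0,"claw":0.015}

```text
time_s: 21.47
tool_pos: [583.2, -122.3, 106.2]
ee_rot: [3.126, -0.284, 0.02]
ft_force: [4.0, 0.3, 9.1]
finger_gap: 28.8
finger_force: 63.1
```

```bash
python3 -c "
from posts import *
plan(582.4,-121.5,112,-100.4)
p,d,m=grab('wrist','w16'); P=cloud(m,d); r=P[...,:2]-F; X=r@EX; Y=r@EY; z=P[...,2]
for lo,hi in((33,43),(43,90),(90,135)):
    k=(z>lo)&(z<hi)&(X>-60)&(X<30)&(Y<-90)&(Y>-145)
    if k.sum()>20: print(lo,k.sum(),'X',np.percentile(X[k],[1,50,99]).round(1),'Y',np.percentile(Y[k],[1,50,99]).round(1))
a,b,m=grab('side','s2'); cv2.imwrite('pics/s2c.png',cv2.resize(a[190:310,270:400,::-1],None,fx=4.5,fy=4.5))
"
```

```text
t 21.47 pos [ 583.2 -122.3  106.2] head -100.4 shift_m [-0.0009 -0.0007 -0.0058] roll 0.0 q6 1.4 F [4.  0.3 9.1] gap 28.8 63.1
33 800 X [-28.4  -9.2   4.3] Y [-133.2 -103.3  -99.4]
43 3116 X [-11.3   5.1  10.2] Y [-131.7 -116.6 -101.7]
90 11425 X [-26.1  -7.2  -1.5] Y [-144.2 -117.3  -90.8]
```

View pics/s2c.png

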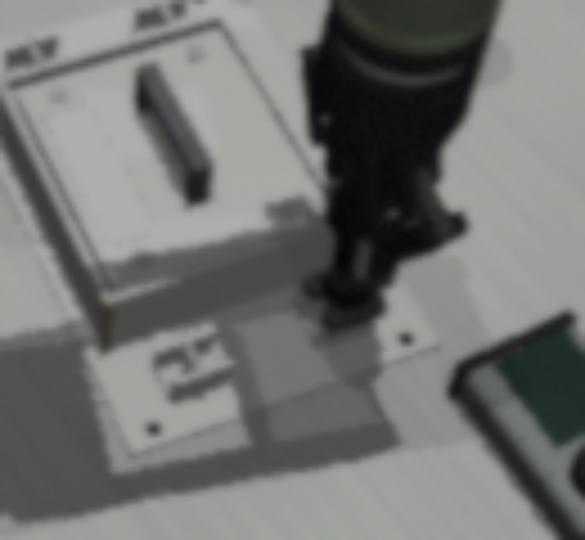

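The probe nose stands on the bracket under the gripper, with its far edge at X 4.3, about 2 mm short of centred on the post. I'll move 2 mm more and then rise.

Request:
arm_command:
  rows:
    - {"translation":[-0.0015,0,0],"roll":0,"claw":0.015}
    - {"translation":[-0.001,0,0],"roll":0,"claw":0.015}
    - {"translation":[0,0,0],"roll":0,"claw":0.015}
    - {"translation":[0,0,-0.002],"roll":0,"claw":0.015}
    - {"translation":[0,0,-0.002],"roll":0,"claw":0.015}

```text
time_s: 21.98
tool_pos: [580.7, -121.9, 110.0]
ee_rot: [3.126, -0.284, 0.02]
ft_force: [4.4, -1.1, 8.0]
finger_gap: 29.2
finger_force: 63.1
```

Request:
arm_command:
  rows:
    - {"translation":[0,0,-0.002],"roll":0,"claw":0.015}
    - {"translation":[0,0,-0.002],"roll":0,"claw":0.015}
    - {"translation":[0,0,-0.001],"roll":0,"claw":0.015}
    - {"translation":[0,0,0],"roll":0,"claw":0.015}

```text
time_s: 22.32
tool_pos: [579.2, -121.4, 111.7]
ee_rot: [3.127, -0.285, 0.015]
ft_force: [7.8, -1.4, -3.1]
finger_gap: 28.7
finger_force: 61.4
```

```bash
python3 -c "
from posts import *
plan(582.4,-121.5,112,-100.4)"
```

```text
t 22.32 pos [ 579.2 -121.4  111.7] head -100.4 shift_m [ 0.0032 -0.0005 -0.0002] roll -0.0 q6 1.4 F [ 7.8 -1.4 -3.1] gap 28.7 61.4
```

Caught: upward motion stops at 111.7 with the force reversed. Centre it, release and rise.

Request:
arm_command:
  rows:
    - {"translation":[0.0015,0,0.0005],"roll":0,"claw":0.015}
    - {"translation":[0.0015,0,0.0005],"roll":0,"claw":0.015}
    - {"translation":[0,0,0],"roll":0,"claw":0.03}
    - {"translation":[0,0,0],"roll":0,"claw":0.05}
    - {"translation":[0,0,0],"roll":0,"claw":0.06}

```text
time_s: 22.73
tool_pos: [577.2, -120.3, 108.7]
ee_rot: [-3.128, 0.284, 0.005]
ft_force: [-0.0, 0.2, -0.5]
finger_gap: 53.2
finger_force: 0.0
```

Request:
arm_command:
  rows:
    - {"translation":[0,0,0],"roll":0,"claw":0.06}
    - {"translation":[0,0,-0.01],"roll":0,"claw":0.06}
    - {"translation":[0,0,-0.03],"roll":0,"claw":0.06}
    - {"translation":[0,0,-0.04],"roll":0,"claw":0.06}
    - {"translation":[0,0,0],"roll":0,"claw":0.06}

```text
time_s: 23.15
tool_pos: [583.2, -122.4, 198.7]
ee_rot: [3.125, -0.283, 0.022]
ft_force: [0.6, 0.1, 2.5]
finger_gap: 60.1
finger_force: 0.0
```

```bash
cat >> heads.py <<'E'
def stood(px,py,save=None):
    p,d,m=grab('wrist',save); P=cloud(m,d); r=P[...,:2]-[px,py]; X=r@EX; Y=r@EY; z=P[...,2]
    for lo,hi in((33,44),(44,95),(95,125)):
        k=(z>lo)&(z<hi)&(abs(X)<40)&(abs(Y)<30)
        if k.sum()>20: print('stood',lo,k.sum(),'X',np.percentile(X[k],[1,50,99]).round(1),'Y',np.percentile(Y[k],[1,50,99]).round(1),'z',np.percentile(z[k],[50,95]).round(1))
E
python3 -c "
from heads import *
plan(400.3,-256,200,52)
stood(582.4,-121.5,'w17')
heads('wrist',95,125); heads('top')"
```

```text
t 23.15 pos [ 583.2 -122.4  198.7] head -100.4 shift_m [-0.1559  0.1644 -0.0031] roll 27.6 q6 1.4 F [0.6 0.1 2.5] gap 60.1 0.0
stood 33 341 X [-5.5  6.5 36. ] Y [-16.8 -12.7  29.7] z [38.6 39.9]
stood 44 1094 X [ 4.  18.6 24.1] Y [-10.9  -0.3  10.6] z [78.1 86. ]
stood 95 2192 X [-11.7   2.7  13.1] Y [-14.7  -0.2  14.6] z [112.7 113.9]
wrist [283. 225.] z 112.7 [ 582.7 -121.7] [29.9 26. ] 79.2
top [451. 190.] z 99.3 [ 562.8 -347.5] [30.8 27.3] 29.5
top [464. 226.] z 99.5 [ 465.4 -378.6] [23.8 29.9] 17.4
top [420. 252.] z 99.7 [ 398.  -254.7] [29.3 25.5] 51.5
```

Request:
arm_command:
  rows:
    - {"translation":[-0.026,0.0274,0],"roll":0,"claw":0.06}
    - {"translation":[-0.026,0.0274,0],"roll":0,"claw":0.06}
    - {"translation":[-0.026,0.0274,0],"roll":0,"claw":0.06}
    - {"translation":[-0.026,0.0274,0],"roll":0,"claw":0.06}
    - {"translation":[-0.026,0.0274,0],"roll":0,"claw":0.06}

```text
time_s: 23.72
tool_pos: [423.4, -231.6, 187.8]
ee_rot: [-3.127, 0.282, 0.006]
ft_force: [0.8, -1.2, 1.3]
finger_gap: 60.2
finger_force: 0.0
```

Request:
arm_command:
  rows:
    - {"translation":[-0.0259,0.0274,0],"roll":7,"claw":0.06}
    - {"translation":[0,0,0],"roll":7,"claw":0.06}
    - {"translation":[0,0,0],"roll":7,"claw":0.06}
    - {"translation":[0,0,0],"roll":6.6,"claw":0.06}
    - {"translation":[0,0,0],"roll":0,"claw":0.06}

```text
time_s: 24.13
tool_pos: [394.2, -253.7, 188.1]
ee_rot: [-2.968, 1.026, 0.006]
ft_force: [-0.3, -0.1, -0.1]
finger_gap: 60.3
finger_force: 0.0
```

```bash
python3 -c "
from heads import *
heads(); plan(400.3,-256,98.9,-128)"
```

```text
wrist [392.   4.] z 97.9 [ 454.  -368.8] [12.8  4.1] 47.8
wrist [282. 213.] z 99.5 [ 399.7 -256.6] [30.  25.5] 52.1
t 24.18 pos [ 394.5 -253.6  188.3] head -127.9 shift_m [ 0.0063 -0.0016  0.0893] roll 0.1 q6 1.48 F [-0.3  0.3  0. ] gap 59.9 0.0
```

Request:
arm_command:
  rows:
    - {"translation":[0.0059,-0.0008,0.02],"roll":0,"claw":0.06}
    - {"translation":[0,0,0.03],"roll":0,"claw":0.06}
    - {"translation":[0,0,0.025],"roll":0,"claw":0.06}
    - {"translation":[0,0,0.012],"roll":0,"claw":0.06}
    - {"translation":[0,0,0.002],"roll":0,"claw":0.05}

```text
time_s: 24.6
tool_pos: [398.3, -254.7, 96.9]
ee_rot: [-2.969, 1.016, 0.013]
ft_force: [-0.8, 0.8, 0.1]
finger_gap: 50.7
finger_force: 0.0
```

Request:
arm_command:
  rows:
    - {"translation":[0,0,0],"roll":0,"claw":0.03}
    - {"translation":[0,0,0],"roll":0,"claw":0.015}
    - {"translation":[0,0,0],"roll":0,"claw":0.015}
    - {"translation":[0,0,0],"roll":0,"claw":0.015}
    - {"translation":[0,0,0],"roll":0,"claw":0.015}

```text
time_s: 25.02
tool_pos: [401.3, -257.8, 101.7]
ee_rot: [2.97, -1.021, 0.003]
ft_force: [-0.5, 0.2, -1.0]
finger_gap: 28.7
finger_force: 61.3
```

Request:
arm_command:
  rows:
    - {"translation":[0,0,-0.01],"roll":0,"claw":0.015}
    - {"translation":[0,0,-0.03],"roll":-7,"claw":0.015}
    - {"translation":[0,0,-0.03],"roll":-7,"claw":0.015}
    - {"translation":[0,0,-0.02],"roll":-7,"claw":0.015}
    - {"translation":[0,0,0],"roll":-6.4,"claw":0.015}

```text
time_s: 25.43
tool_pos: [403.8, -260.1, 197.4]
ee_rot: [3.122, -0.279, 0.015]
ft_force: [-0.0, -1.1, -1.3]
finger_gap: 28.9
finger_force: 61.5
```

```bash
python3 -c "
from heads import *
plan(494.1+15.7,-106-2.9,145,-100.4)"
```

```text
t 25.43 pos [ 403.8 -260.1  197.4] head -100.2 shift_m [ 0.077  -0.1679  0.0521] roll 0.2 q6 1.0 F [-0.  -1.1 -1.3] gap 28.9 61.5
```

Request:
arm_command:
  rows:
    - {"translation":[0.016,-0.0335,0],"roll":0,"claw":0.015}
    - {"translation":[0.016,-0.0335,0],"roll":0,"claw":0.015}
    - {"translation":[0.016,-0.0335,0.01],"roll":0,"claw":0.015}
    - {"translation":[0.016,-0.0335,0.01],"roll":0,"claw":0.015}
    - {"translation":[0.015,-0.0339,0.01],"roll":0,"claw":0.015}

```text
time_s: 25.85
tool_pos: [510.7, -105.7, 162.0]
ee_rot: [3.127, -0.29, 0.004]
ft_force: [0.8, -0.4, -0.7]
finger_gap: 28.5
finger_force: 61.4
```

Request:
arm_command:
  rows:
    - {"translation":[0,0,0.015],"roll":0,"claw":0.015}
    - {"translation":[0,0,0],"roll":0,"claw":0.015}
    - {"translation":[0,0,0],"roll":0,"claw":0.015}

```text
time_s: 26.1
tool_pos: [508.6, -106.4, 145.6]
ee_rot: [-3.128, 0.287, 0.003]
ft_force: [-1.4, -0.1, -1.0]
finger_gap: 29.0
finger_force: 61.4
```

```bash
cat >> heads.py <<'E'
def held(px,py,zt):
    p,d,m=grab('wrist'); P=cloud(m,d); r=P[...,:2]-[px,py]; X=r@EX; Y=r@EY; z=P[...,2]
    k=(z>zt-5)&(z<zt+4)&(abs(X)<40)&(abs(Y)<14); print('head top X',np.percentile(X[k],[1,99]).round(1))
    k=(z>zt-80)&(z<zt-20)&(abs(X)<50)&(abs(Y)<14); print('pod Xmax (=24 past axis)',np.percentile(X[k],[98,99.5]).round(1),'Y',np.percentile(Y[k&(X>np.percentile(X[k],85))],[1,99]).round(1),'z',np.percentile(z[k],[2,98]).round(1))
E
python3 -c "
from heads import *
plan(494.1+17.7,-106-3.2,127,-100.4); held(494.1,-106,145+5)"
```

```text
t 26.1 pos [ 508.6 -106.4  145.6] head -100.5 shift_m [0.0037 0.0022 0.0186] roll -0.1 q6 1.38 F [-1.4 -0.1 -1. ] gap 29.0 61.4
head top X [ 3.1 25.5]
pod Xmax (=24 past axis) [36.3 36.4] Y [-7.3 11.3] z [ 73.1 116.9]
```

Request:
arm_command:
  rows:
    - {"translation":[0.004,0.002,0.01],"roll":0,"claw":0.015}
    - {"translation":[0,0,0.007],"roll":0,"claw":0.015}
    - {"translation":[0,0,0.004],"roll":0,"claw":0.015}
    - {"translation":[0,0,0.004],"roll":0,"claw":0.015}
    - {"translation":[0,0,0.004],"roll":0,"claw":0.015}

```text
time_s: 26.57
tool_pos: [513.3, -110.7, 117.5]
ee_rot: [3.127, -0.29, 0.002]
ft_force: [-2.0, -1.3, 6.2]
finger_gap: 28.7
finger_force: 62.3
```

Request:
arm_command:
  rows:
    - {"translation":[0,0,0.004],"roll":0,"claw":0.015}
    - {"translation":[0,0,0.004],"roll":0,"claw":0.015}
    - {"translation":[0,0,0.003],"roll":0,"claw":0.015}
    - {"translation":[0,0,0.0015],"roll":0,"claw":0.015}
    - {"translation":[0,0,0],"roll":0,"claw":0.015}

```text
time_s: 26.98
tool_pos: [513.7, -110.8, 106.8]
ee_rot: [3.126, -0.289, 0.002]
ft_force: [-3.0, -1.2, 13.4]
finger_gap: 28.3
finger_force: 63.3
```

```bash
python3 -c "
from heads import *
plan(494.1+17.7,-106-3.2,107.7,-100.4); held(494.1,-106,113)"
```

```text
t 26.98 pos [ 513.7 -110.8  106.8] head -100.6 shift_m [-0.0022 -0.0012 -0.0009] roll -0.2 q6 1.38 F [-3.  -1.2 13.4] gap 28.3 63.3
head top X [ 9.5 31.6]
pod Xmax (=24 past axis) [42.  42.2] Y [-11.1   7.5] z [38.  92.1]
```

Request:
arm_command:
  rows:
    - {"translation":[-0.004,0,0],"roll":0,"claw":0.015}
    - {"translation":[-0.004,-0.001,0.0005],"roll":0,"claw":0.015}
    - {"translation":[-0.004,-0.001,0.0005],"roll":0,"claw":0.015}
    - {"translation":[-0.004,0,0.0005],"roll":0,"claw":0.015}
    - {"translation":[-0.004,0,0],"roll":0,"claw":0.015}

```text
time_s: 27.45
tool_pos: [499.7, -106.4, 107.3]
ee_rot: [3.124, -0.29, 0.024]
ft_force: [4.4, -2.1, 10.1]
finger_gap: 28.4
finger_force: 62.8
```

Request:
arm_command:
  rows:
    - {"translation":[-0.002,0,0],"roll":0,"claw":0.015}
    - {"translation":[0,0,0],"roll":0,"claw":0.015}
    - {"translation":[0,0,0],"roll":0,"claw":0.015}

```text
time_s: 27.7
tool_pos: [497.3, -105.9, 107.2]
ee_rot: [3.125, -0.29, 0.022]
ft_force: [4.2, -1.5, 11.3]
finger_gap: 28.6
finger_force: 62.9
```

```bash
python3 -c "
from heads import *
plan(494.1,-106,107.7,-100.4); held(494.1,-106,113)"
```

```text
t 27.7 pos [ 497.3 -105.9  107.2] head -100.6 shift_m [-0.0031  0.0007 -0.0006] roll -0.2 q6 1.38 F [ 4.2 -1.5 11.3] gap 28.6 62.9
head top X [-8.2 12. ]
pod Xmax (=24 past axis) [26.3 26.5] Y [-8.9  9.8] z [38.5 87. ]
```

Request:
arm_command:
  rows:
    - {"translation":[-0.0015,0,0],"roll":0,"claw":0.015}
    - {"translation":[-0.001,0,0],"roll":0,"claw":0.015}
    - {"translation":[0,0,0],"roll":0,"claw":0.015}
    - {"translation":[0,0,-0.002],"roll":0,"claw":0.015}
    - {"translation":[0,0,-0.003],"roll":0,"claw":0.015}

```text
time_s: 28.17
tool_pos: [494.6, -105.3, 111.7]
ee_rot: [3.125, -0.29, 0.021]
ft_force: [3.9, -0.7, 8.5]
finger_gap: 29.0
finger_force: 62.7
```

Request:
arm_command:
  rows:
    - {"translation":[0,0,-0.003],"roll":0,"claw":0.015}
    - {"translation":[0,0,-0.002],"roll":0,"claw":0.015}
    - {"translation":[0,0,-0.002],"roll":0,"claw":0.015}
    - {"translation":[0,0,0],"roll":0,"claw":0.015}

```text
time_s: 28.5
tool_pos: [491.5, -104.4, 114.8]
ee_rot: [3.126, -0.29, 0.011]
ft_force: [6.5, -3.2, -8.1]
finger_gap: 28.9
finger_force: 61.5
```

```bash
python3 -c "
from heads import *
plan(494.1,-106,114.7,-100.4); held(494.1,-106,113)"
```

```text
t 28.5 pos [ 491.5 -104.4  114.8] head -100.6 shift_m [0.0028 0.0011 0.0001] roll -0.2 q6 1.37 F [ 6.5 -3.2 -8.1] gap 28.9 61.5
head top X [-16.1   8.8]
pod Xmax (=24 past axis) [22.2 22.4] Y [-9.7 10.3] z [38.7 88.1]
```

Caught as well (−8 N on lifting). Centre, release, rise.

Request:
arm_command:
  rows:
    - {"translation":[0.0015,0,0.001],"roll":0,"claw":0.015}
    - {"translation":[0.0015,0.001,0.001],"roll":0,"claw":0.015}
    - {"translation":[0,0,0],"roll":0,"claw":0.03}
    - {"translation":[0,0,0],"roll":0,"claw":0.05}
    - {"translation":[0,0,0],"roll":0,"claw":0.06}

```text
time_s: 28.97
tool_pos: [491.0, -104.3, 112.2]
ee_rot: [-3.128, 0.289, 0.003]
ft_force: [-0.2, -0.3, 0.4]
finger_gap: 53.3
finger_force: 0.0
```

Request:
arm_command:
  rows:
    - {"translation":[0,0,0],"roll":0,"claw":0.06}
    - {"translation":[0,0,-0.01],"roll":0,"claw":0.06}
    - {"translation":[0,0,-0.03],"roll":0,"claw":0.06}
    - {"translation":[0,0,-0.04],"roll":0,"claw":0.06}
    - {"translation":[0,0,0],"roll":0,"claw":0.06}

```text
time_s: 29.38
tool_pos: [496.6, -106.3, 201.0]
ee_rot: [3.124, -0.289, 0.022]
ft_force: [2.5, -0.6, 1.1]
finger_gap: 59.9
finger_force: 0.0
```

```bash
python3 -c "
from heads import *
stood(494.1,-106)
heads('wrist',95,125); heads('top'); plan(466.6,-379.1,200,-71.3);plan(564.5,-348.3,200,-151.4)"
```

```text
stood 33 351 X [-6.2  6.2 17.5] Y [-16.2  13.   17.4] z [38.5 40. ]
stood 44 1080 X [ 3.3 18.1 23.6] Y [-10.6   0.3  10.7] z [78.1 86.1]
stood 95 2156 X [-12.6   2.2  12.7] Y [-14.1   0.5  15. ] z [112.7 113.9]
wrist [282.  70.] z 112.7 [ 582.2 -121.6] [29.9 25.8] 79.4
wrist [283. 227.] z 112.7 [ 494.3 -105.6] [30.1 25.8] 79.1
top [451. 190.] z 99.3 [ 562.8 -347.3] [30.4 28.7] 27.3
top [464. 226.] z 99.4 [ 465.3 -378. ] [23.7 32.4] 17.3
t 29.53 pos [ 492.1 -104.7  193.8] head -100.6 shift_m [ 0.0252  0.2745 -0.0061] roll -29.3 q6 1.37 F [ 0.3  0.5 -0.6] gap 59.9 0.0
t 29.53 pos [ 492.1 -104.7  193.8] head -100.6 shift_m [ 0.1158  0.2263 -0.0059] roll 50.8 q6 1.37 F [ 0.3  0.5 -0.6] gap 59.9 0.0
```

Request:
arm_command:
  rows:
    - {"translation":[0.0032,0.034,0],"roll":0,"claw":0.06}
    - {"translation":[0.0032,0.034,0],"roll":0,"claw":0.06}
    - {"translation":[0.0032,0.034,0],"roll":0,"claw":0.06}
    - {"translation":[0.0032,0.034,0],"roll":0,"claw":0.06}
    - {"translation":[0.0032,0.034,0],"roll":0,"claw":0.06}

```text
time_s: 29.95
tool_pos: [475.0, -275.1, 190.9]
ee_rot: [-3.126, 0.289, 0.005]
ft_force: [0.8, 0.3, -0.6]
finger_gap: 59.6
finger_force: 0.0
```

Request:
arm_command:
  rows:
    - {"translation":[0.0032,0.034,0],"roll":0,"claw":0.06}
    - {"translation":[0.0032,0.034,0],"roll":0,"claw":0.06}
    - {"translation":[0.0028,0.036,0],"roll":-7,"claw":0.06}
    - {"translation":[0,0,0],"roll":-7,"claw":0.06}
    - {"translation":[0,0,0],"roll":-7,"claw":0.06}

```text
time_s: 30.37
tool_pos: [464.7, -380.1, 190.5]
ee_rot: [-3.125, -0.289, 0.004]
ft_force: [0.4, 1.0, -0.8]
finger_gap: 59.9
finger_force: 0.0
```

Request:
arm_command:
  rows:
    - {"translation":[0,0,0],"roll":-7,"claw":0.06}
    - {"translation":[0,0,0],"roll":-1.3,"claw":0.06}
    - {"translation":[0,0,0],"roll":0,"claw":0.06}
    - {"translation":[0,0,0],"roll":0,"claw":0.06}

```text
time_s: 30.7
tool_pos: [466.0, -377.9, 191.7]
ee_rot: [-3.099, -0.508, 0.002]
ft_force: [0.1, -0.8, 0.5]
finger_gap: 60.2
finger_force: 0.0
```

```bash
python3 -c "
from heads import *
heads(); plan(466.6,-379.1,99,-71.3)"
```

```text
wrist [292.  39.] z 99.4 [ 564.4 -349. ] [30.5 25.8] 29.1
wrist [287. 220.] z 99.4 [ 467.1 -379. ] [26. 30.] 19.8
t 30.75 pos [ 466.2 -378.   192. ] head -71.4 shift_m [0.0001 0.0013 0.093 ] roll -0.1 q6 0.42 F [0.3 0.6 0. ] gap 60.0 0.0
```

Request:
arm_command:
  rows:
    - {"translation":[0.0005,0.0012,0.02],"roll":-0.8,"claw":0.06}
    - {"translation":[0,0,0.03],"roll":0,"claw":0.06}
    - {"translation":[0,0,0.025],"roll":0,"claw":0.06}
    - {"translation":[0,0,0.013],"roll":0,"claw":0.06}
    - {"translation":[0,0,0.004],"roll":0,"claw":0.05}

```text
time_s: 31.17
tool_pos: [465.7, -377.5, 97.4]
ee_rot: [-3.091, -0.531, 0.006]
ft_force: [-1.0, 1.0, -0.9]
finger_gap: 50.5
finger_force: 0.0
```

Request:
arm_command:
  rows:
    - {"translation":[0,0,0],"roll":0,"claw":0.03}
    - {"translation":[0,0,0],"roll":0,"claw":0.015}
    - {"translation":[0,0,0],"roll":0,"claw":0.015}
    - {"translation":[0,0,0],"roll":0,"claw":0.015}
    - {"translation":[0,0,0],"roll":0,"claw":0.015}

```text
time_s: 31.58
tool_pos: [467.9, -380.1, 102.1]
ee_rot: [3.094, 0.533, 0.002]
ft_force: [-0.5, 0.5, -1.2]
finger_gap: 28.6
finger_force: 61.9
```

Request:
arm_command:
  rows:
    - {"translation":[0,0,-0.01],"roll":0,"claw":0.015}
    - {"translation":[0,0,-0.03],"roll":7,"claw":0.015}
    - {"translation":[0,0,-0.04],"roll":7,"claw":0.015}
    - {"translation":[0,0,-0.04],"roll":7,"claw":0.015}
    - {"translation":[0,0,-0.03],"roll":7,"claw":0.015}

```text
time_s: 32.0
tool_pos: [468.0, -380.3, 255.7]
ee_rot: [3.129, -0.241, 0.006]
ft_force: [0.6, -0.9, -1.0]
finger_gap: 28.7
finger_force: 62.0
```

Request:
arm_command:
  rows:
    - {"translation":[0,0,0],"roll":1.8,"claw":0.015}
    - {"translation":[0,0,0],"roll":0,"claw":0.015}
    - {"translation":[0,0,0],"roll":0,"claw":0.015}

```text
time_s: 32.25
tool_pos: [467.1, -379.3, 251.5]
ee_rot: [3.129, -0.279, 0.001]
ft_force: [-0.1, 0.3, -1.8]
finger_gap: 28.6
finger_force: 62.0
```

```bash
python3 -c "
from heads import *
plan(535.2+15.7,124.5-2.9,250,-100.4)"
```

```text
t 32.25 pos [ 467.1 -379.3  251.5] head -100.2 shift_m [-0.0063 -0.5079  0.0013] roll 0.2 q6 0.92 F [-0.1  0.3 -1.8] gap 28.6 62.0
```

Request:
arm_command:
  rows:
    - {"translation":[0,-0.034,0],"roll":0,"claw":0.015}
    - {"translation":[0,-0.034,0],"roll":0,"claw":0.015}
    - {"translation":[0,-0.034,0],"roll":0,"claw":0.015}
    - {"translation":[0,-0.034,0],"roll":0,"claw":0.015}
    - {"translation":[0,-0.034,0],"roll":0,"claw":0.015}

```text
time_s: 32.67
tool_pos: [496.3, -210.1, 248.5]
ee_rot: [-3.127, 0.28, 0.007]
ft_force: [0.5, -0.8, -1.3]
finger_gap: 29.1
finger_force: 62.0
```

Request:
arm_command:
  rows:
    - {"translation":[0,-0.034,0],"roll":0,"claw":0.015}
    - {"translation":[0,-0.034,0],"roll":0,"claw":0.015}
    - {"translation":[0,-0.034,0],"roll":0,"claw":0.015}
    - {"translation":[0,-0.034,0],"roll":0,"claw":0.015}
    - {"translation":[0,-0.034,0],"roll":0,"claw":0.015}

```text
time_s: 33.08
tool_pos: [526.5, -43.0, 248.7]
ee_rot: [-3.128, 0.28, 0.007]
ft_force: [0.8, -0.2, -1.4]
finger_gap: 28.7
finger_force: 62.0
```

Request:
arm_command:
  rows:
    - {"translation":[-0.002,-0.034,0],"roll":0,"claw":0.015}
    - {"translation":[-0.002,-0.034,0],"roll":0,"claw":0.015}
    - {"translation":[-0.002,-0.034,0],"roll":0,"claw":0.015}
    - {"translation":[0,-0.034,0],"roll":0,"claw":0.015}
    - {"translation":[0,-0.032,0],"roll":0,"claw":0.015}

```text
time_s: 33.5
tool_pos: [550.4, 123.3, 248.6]
ee_rot: [3.129, -0.279, -0.007]
ft_force: [0.4, -0.5, -1.0]
finger_gap: 28.6
finger_force: 62.0
```

Request:
arm_command:
  rows:
    - {"translation":[0,0,0.02],"roll":0.2,"claw":0.015}
    - {"translation":[0,0,0.03],"roll":0,"claw":0.015}
    - {"translation":[0,0,0.03],"roll":0,"claw":0.015}
    - {"translation":[0,0,0.02],"roll":0,"claw":0.015}
    - {"translation":[0,0,0],"roll":0,"claw":0.015}

```text
time_s: 33.92
tool_pos: [545.8, 121.2, 143.2]
ee_rot: [3.126, -0.284, -0.025]
ft_force: [-1.7, 0.0, -2.4]
finger_gap: 28.5
finger_force: 61.9
```

```bash
python3 -c "
from heads import *
plan(535.2+15.7,124.5-2.9,127,-100.4); held(535.2,124.5,158); p,d,m=grab('wrist','w20')"
```

```text
t 33.92 pos [545.8 121.2 143.2] head -100.4 shift_m [ 0.0052 -0.0014  0.0161] roll 0.0 q6 1.82 F [-1.7  0.  -2.4] gap 28.5 61.9
head top X [ 0.2 22.7]
pod Xmax (=24 past axis) [33.5 33.7] Y [-12.1   8.5] z [ 81.1 137.4]
```

View pics/w20.png

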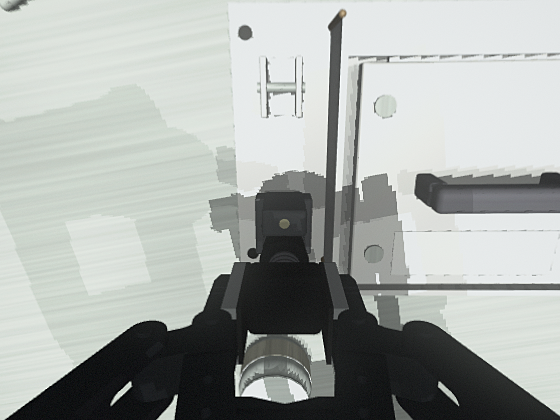

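The probe hangs over post 0's bracket (hidden below it). Post 1 is free at (281,87), and the tin at (275,370) is clear behind.

Request:
arm_command:
  rows:
    - {"translation":[0.006,-0.0015,0],"roll":0,"claw":0.015}
    - {"translation":[0,0,0],"roll":0,"claw":0.015}
    - {"translation":[0,0,0],"roll":0,"claw":0.015}
    - {"translation":[0,0,0],"roll":0,"claw":0.015}

```text
time_s: 34.35
tool_pos: [559.2, 121.7, 152.4]
ee_rot: [-3.128, 0.287, -0.004]
ft_force: [-0.3, -0.1, -1.0]
finger_gap: 28.7
finger_force: 62.0
```

```bash
python3 -c "
from heads import *
plan(535.2+15.7,124.5-2.9,127,-100.4); held(535.2,124.5,158)
p,d,m=grab('wrist'); P=cloud(m,d); r=P[...,:2]-F; X=r@EX; Y=r@EY; z=P[...,2]
k=(z>17)&(z<31)&(Y>95)&(Y<142)&(X>-40)&(X<10); q=np.c_[X[k],Y[k]].astype(np.float32); print(k.sum(),cv2.minAreaRect(q))
"
```

```text
t 34.35 pos [559.2 121.7 152.4] head -100.5 shift_m [-0.0082  0.0017  0.0253] roll -0.1 q6 1.82 F [-0.3 -0.1 -1. ] gap 28.7 62.0
head top X [13.  35.2]
pod Xmax (=24 past axis) [47.7 47.8] Y [-7.7 11.1] z [ 80.8 136.7]
1054 ((-15.0001859664917, 117.95791625976562), (29.507205963134766, 34.98298645019531), 89.62847900390625)
```

Request:
arm_command:
  rows:
    - {"translation":[-0.007,0.0015,0.01],"roll":0,"claw":0.015}
    - {"translation":[0,0,0.008],"roll":0,"claw":0.015}
    - {"translation":[0,0,0],"roll":0,"claw":0.015}
    - {"translation":[0,0,0],"roll":0,"claw":0.015}

```text
time_s: 34.78
tool_pos: [549.5, 121.5, 131.3]
ee_rot: [3.128, -0.286, -0.005]
ft_force: [-0.3, -0.5, -0.2]
finger_gap: 28.9
finger_force: 62.0
```

```bash
python3 -c "
from heads import *
plan(535.2+15.7,124.5-2.9,127,-100.4); held(535.2,124.5,140)"
```

```text
t 34.78 pos [549.5 121.5 131.3] head -100.5 shift_m [ 0.0013 -0.0003  0.0042] roll -0.1 q6 1.82 F [-0.3 -0.5 -0.2] gap 28.9 62.0
head top X [ 3.3 26. ]
pod Xmax (=24 past axis) [37.9 38. ] Y [-9.9  9.2] z [ 63.1 119.2]
```

Request:
arm_command:
  rows:
    - {"translation":[0.002,0,0.004],"roll":0,"claw":0.015}
    - {"translation":[0,0,0.004],"roll":0,"claw":0.015}
    - {"translation":[0,0,0.004],"roll":0,"claw":0.015}
    - {"translation":[0,0,0.004],"roll":0,"claw":0.015}
    - {"translation":[0,0,0.004],"roll":0,"claw":0.015}

```text
time_s: 35.25
tool_pos: [554.4, 121.3, 114.1]
ee_rot: [-3.128, 0.286, -0.005]
ft_force: [-1.5, 0.0, 7.2]
finger_gap: 29.0
finger_force: 63.1
```

Request:
arm_command:
  rows:
    - {"translation":[0,0,0.004],"roll":0,"claw":0.015}
    - {"translation":[0,0,0.003],"roll":0,"claw":0.015}
    - {"translation":[0,0,0.003],"roll":0,"claw":0.015}
    - {"translation":[0,0,0],"roll":0,"claw":0.015}
    - {"translation":[0,0,0],"roll":0,"claw":0.015}

```text
time_s: 35.67
tool_pos: [555.8, 121.6, 106.9]
ee_rot: [-3.127, 0.287, -0.01]
ft_force: [-2.0, 0.3, 16.9]
finger_gap: 28.8
finger_force: 64.8
```

```bash
python3 -c "
from heads import *
plan(535.2+15.7,124.5-2.9,107.7,-100.4); held(535.2,124.5,113)"
```

```text
t 35.67 pos [555.8 121.6 106.9] head -100.5 shift_m [-0.0048  0.0009 -0.0008] roll -0.1 q6 1.82 F [-2.   0.3 16.9] gap 28.8 64.8
head top X [ 9.6 31.7]
pod Xmax (=24 past axis) [43.7 43.8] Y [-8.6  9.8] z [37.9 92.1]
```

Request:
arm_command:
  rows:
    - {"translation":[-0.004,0,0],"roll":0,"claw":0.015}
    - {"translation":[-0.004,0,0],"roll":0,"claw":0.015}
    - {"translation":[-0.004,0,0],"roll":0,"claw":0.015}
    - {"translation":[-0.004,0,0],"roll":0,"claw":0.015}
    - {"translation":[-0.004,0,0],"roll":0,"claw":0.015}

```text
time_s: 36.13
tool_pos: [539.4, 124.8, 107.2]
ee_rot: [-3.127, 0.286, -0.023]
ft_force: [4.4, -0.3, 9.6]
finger_gap: 28.9
finger_force: 63.9
```

Request:
arm_command:
  rows:
    - {"translation":[-0.003,0,0],"roll":0,"claw":0.015}
    - {"translation":[0,0,0],"roll":0,"claw":0.015}
    - {"translation":[0,0,0],"roll":0,"claw":0.015}

```text
time_s: 36.38
tool_pos: [536.1, 125.4, 107.2]
ee_rot: [-3.127, 0.286, -0.022]
ft_force: [4.0, 0.1, 10.9]
finger_gap: 29.1
finger_force: 64.0
```

```bash
python3 -c "
from heads import *
plan(535.2,124.5,107.7,-100.4); held(535.2,124.5,113)"
```

```text
t 36.38 pos [536.1 125.4 107.2] head -100.5 shift_m [-0.0007  0.0011 -0.0005] roll -0.1 q6 1.83 F [ 4.   0.1 10.9] gap 29.1 64.0
head top X [-10.3  11.7]
pod Xmax (=24 past axis) [24.5 24.6] Y [-8.2 10. ] z [38.2 87. ]
```

Axis is 0.6 mm from post 0. Rise to catch.

Request:
arm_command:
  rows:
    - {"translation":[-0.001,0,0],"roll":0,"claw":0.015}
    - {"translation":[0,0,-0.002],"roll":0,"claw":0.015}
    - {"translation":[0,0,-0.003],"roll":0,"claw":0.015}
    - {"translation":[0,0,-0.003],"roll":0,"claw":0.015}
    - {"translation":[0,0,-0.002],"roll":0,"claw":0.015}

```text
time_s: 36.85
tool_pos: [533.5, 125.6, 114.8]
ee_rot: [-3.127, 0.287, -0.016]
ft_force: [6.9, 0.5, -7.8]
finger_gap: 28.8
finger_force: 61.6
```

Request:
arm_command:
  rows:
    - {"translation":[0,0,-0.002],"roll":0,"claw":0.015}
    - {"translation":[0,0,0],"roll":0,"claw":0.015}
    - {"translation":[0,0,0],"roll":0,"claw":0.015}

```text
time_s: 37.1
tool_pos: [532.0, 125.6, 114.8]
ee_rot: [-3.127, 0.287, -0.011]
ft_force: [5.8, 0.1, -4.9]
finger_gap: 29.0
finger_force: 61.7
```

```bash
python3 -c "
from heads import *
plan(535.2,124.5,114.7,-100.4); held(535.2,124.5,113)"
```

```text
t 37.1 pos [532.  125.6 114.8] head -100.5 shift_m [0.0033 0.0005 0.0002] roll -0.1 q6 1.83 F [ 5.8  0.1 -4.9] gap 29.0 61.7
head top X [-15.3   9.6]
pod Xmax (=24 past axis) [21.9 22. ] Y [-8.8 10. ] z [38.5 87.7]
```

Request:
arm_command:
  rows:
    - {"translation":[0.0015,0,0.001],"roll":0,"claw":0.015}
    - {"translation":[0.0015,0,0.0005],"roll":0,"claw":0.015}
    - {"translation":[0,0,0],"roll":0,"claw":0.03}
    - {"translation":[0,0,0],"roll":0,"claw":0.05}
    - {"translation":[0,0,0],"roll":0,"claw":0.06}

```text
time_s: 37.57
tool_pos: [531.1, 124.9, 112.5]
ee_rot: [3.128, -0.286, -0.004]
ft_force: [-0.3, 0.0, 0.5]
finger_gap: 53.1
finger_force: 0.0
```

Request:
arm_command:
  rows:
    - {"translation":[0,0,0],"roll":0,"claw":0.06}
    - {"translation":[0,0,-0.01],"roll":0,"claw":0.06}
    - {"translation":[0,0,-0.03],"roll":0,"claw":0.06}
    - {"translation":[0,0,-0.04],"roll":0,"claw":0.06}
    - {"translation":[0,0,-0.03],"roll":0,"claw":0.06}

```text
time_s: 37.98
tool_pos: [532.2, 125.0, 225.7]
ee_rot: [3.128, -0.286, 0.001]
ft_force: [1.2, 0.4, 0.9]
finger_gap: 59.9
finger_force: 0.0
```

Request:
arm_command:
  rows:
    - {"translation":[0,0,0],"roll":0,"claw":0.06}
    - {"translation":[0,0,0],"roll":0,"claw":0.06}

```text
time_s: 38.15
tool_pos: [533.8, 125.1, 226.6]
ee_rot: [-3.128, 0.286, -0.009]
ft_force: [0.3, 0.4, 0.2]
finger_gap: 59.8
finger_force: 0.0
```

```bash
python3 -c "
from heads import *
stood(535.2,124.5)
heads('top'); plan(564.4,-348.8,225,-151.2)"
```

```text
stood 33 273 X [-36.9   6.1  16.4] Y [-29.5 -11.1  17.7] z [38.5 40.1]
stood 44 878 X [ 0.6 17.1 22.6] Y [-10.3   0.6  11.1] z [78.1 86.1]
stood 95 1737 X [-13.3   0.9  11.6] Y [-13.6   0.6  15.3] z [112.7 113.9]
top [369. 183.] z 111.9 [ 580.  -122.1] [30.6 25.8] 80.9
top [451. 184.] z 99.8 [ 578.  -348.7] [30.3 27.5] 33.4
top [364. 217.] z 112.0 [ 491.1 -105.5] [30.5 25.9] 78.6
t 38.25 pos [531.4 124.9 222.6] head -100.5 shift_m [ 0.1185  0.4598 -0.0023] roll 50.7 q6 1.83 F [-0.3 -0.5 -0.9] gap 59.9 0.0
```

Probe on post 0 is standing well. The last probe was knocked to about (579.5,-350), turned 33.4°. Going there now.

Request:
arm_command:
  rows:
    - {"translation":[0.0095,0.0327,0],"roll":0,"claw":0.06}
    - {"translation":[0.0095,0.0327,0],"roll":0,"claw":0.06}
    - {"translation":[0.0095,0.0327,0],"roll":0,"claw":0.06}
    - {"translation":[0.0095,0.0327,0],"roll":0,"claw":0.06}
    - {"translation":[0.0095,0.0327,0],"roll":0,"claw":0.06}

```text
time_s: 38.67
tool_pos: [547.5, -45.4, 220.8]
ee_rot: [-3.128, 0.286, 0.008]
ft_force: [1.4, 0.0, -0.2]
finger_gap: 60.0
finger_force: 0.0
```

Request:
arm_command:
  rows:
    - {"translation":[0.0095,0.0327,0],"roll":0,"claw":0.06}
    - {"translation":[0.0095,0.0327,0],"roll":0,"claw":0.06}
    - {"translation":[0.0095,0.0327,0],"roll":0,"claw":0.06}
    - {"translation":[0.0095,0.0327,0],"roll":0,"claw":0.06}
    - {"translation":[0.0095,0.0327,0],"roll":0,"claw":0.06}

```text
time_s: 39.08
tool_pos: [564.7, -214.7, 220.5]
ee_rot: [-3.126, 0.287, 0.008]
ft_force: [0.5, -0.1, -0.5]
finger_gap: 60.1
finger_force: 0.0
```

Request:
arm_command:
  rows:
    - {"translation":[0.0095,0.0327,0],"roll":0,"claw":0.06}
    - {"translation":[0.0095,0.0327,0],"roll":0,"claw":0.06}
    - {"translation":[0.0095,0.0327,0],"roll":0,"claw":0.06}
    - {"translation":[0.0095,0.0327,0],"roll":7,"claw":0.06}
    - {"translation":[0,0,0],"roll":7,"claw":0.06}

```text
time_s: 39.5
tool_pos: [578.0, -355.3, 219.9]
ee_rot: [3.065, -0.683, -0.005]
ft_force: [-0.5, 0.1, 0.1]
finger_gap: 59.9
finger_force: 0.0
```

Request:
arm_command:
  rows:
    - {"translation":[0,0,0],"roll":7,"claw":0.06}
    - {"translation":[0,0,0],"roll":7,"claw":0.06}
    - {"translation":[0,0,0],"roll":7,"claw":0.06}
    - {"translation":[0,0,0],"roll":7,"claw":0.06}
    - {"translation":[0,0,0],"roll":4,"claw":0.06}

```text
time_s: 39.92
tool_pos: [578.5, -348.4, 220.0]
ee_rot: [-2.763, 1.493, 0.009]
ft_force: [1.0, 0.3, -0.0]
finger_gap: 60.2
finger_force: 0.0
```

Request:
arm_command:
  rows:
    - {"translation":[0,0,0.02],"roll":0,"claw":0.06}
    - {"translation":[0,0,0.01],"roll":0,"claw":0.06}
    - {"translation":[0,0,0],"roll":0,"claw":0.06}
    - {"translation":[0,0,0],"roll":0,"claw":0.06}
    - {"translation":[0,0,0],"roll":0,"claw":0.06}

```text
time_s: 40.33
tool_pos: [579.6, -349.1, 192.6]
ee_rot: [-2.768, 1.486, 0.002]
ft_force: [-0.3, -1.1, -0.2]
finger_gap: 60.1
finger_force: 0.0
```

```bash
python3 -c "
from heads import *
heads(save='w30'); plan(579.5,-350,99,-146.6)
p,d,m=grab('wrist'); P=cloud(m,d); z=P[...,2]; a=np.radians(-56.6); e=np.array([np.cos(a),np.sin(a)]); f=np.array([-e[1],e[0]]); r=P[...,:2]-[579.5,-350]; X=r@e;Y=r@f
k=(z>20)&(z<75)&(abs(X)<32)&(abs(Y)<14); print('podX',np.percentile(X[k],[1,50,99]))"
```

```text
wrist [285. 219.] z 99.4 [ 579.6 -350.6] [29.9 25.7] 34.2
t 40.38 pos [ 580.  -349.5  193.5] head -146.5 shift_m [0.0001 0.0008 0.0945] roll 0.1 q6 1.89 F [-0.4  0.9 -0.1] gap 59.6 0.0
podX [ 3.22820184 17.02803829 24.28331176]
```

Request:
arm_command:
  rows:
    - {"translation":[0.0005,0.001,0.02],"roll":-0.7,"claw":0.06}
    - {"translation":[0,0,0.03],"roll":0,"claw":0.06}
    - {"translation":[0,0,0.025],"roll":0,"claw":0.06}
    - {"translation":[0,0,0.013],"roll":0,"claw":0.06}
    - {"translation":[0,0,0.006],"roll":0,"claw":0.05}

```text
time_s: 40.85
tool_pos: [578.1, -349.3, 96.8]
ee_rot: [-2.776, 1.469, 0.006]
ft_force: [0.8, -0.0, 0.8]
finger_gap: 50.5
finger_force: 0.0
```

Request:
arm_command:
  rows:
    - {"translation":[0,0,0],"roll":0,"claw":0.03}
    - {"translation":[0,0,0],"roll":0,"claw":0.015}
    - {"translation":[0,0,0],"roll":0,"claw":0.015}
    - {"translation":[0,0,0],"roll":0,"claw":0.015}
    - {"translation":[0,0,0],"roll":0,"claw":0.015}

```text
time_s: 41.27
tool_pos: [580.0, -350.8, 100.8]
ee_rot: [2.776, -1.469, 0.004]
ft_force: [0.5, -0.6, -0.9]
finger_gap: 28.8
finger_force: 62.0
```

Request:
arm_command:
  rows:
    - {"translation":[0,0,-0.01],"roll":0,"claw":0.015}
    - {"translation":[0,0,-0.03],"roll":-7,"claw":0.015}
    - {"translation":[0,0,-0.04],"roll":-7,"claw":0.015}
    - {"translation":[0,0,-0.04],"roll":-7,"claw":0.015}
    - {"translation":[0,0,-0.03],"roll":-7,"claw":0.015}

```text
time_s: 41.68
tool_pos: [580.2, -350.9, 254.5]
ee_rot: [3.05, -0.744, 0.007]
ft_force: [0.3, -0.4, -0.2]
finger_gap: 28.9
finger_force: 62.2
```

Request:
arm_command:
  rows:
    - {"translation":[0,0,0],"roll":-7,"claw":0.015}
    - {"translation":[0,0,0],"roll":-7,"claw":0.015}
    - {"translation":[0,0,0],"roll":-3.4,"claw":0.015}
    - {"translation":[0,0,0],"roll":0,"claw":0.015}

```text
time_s: 42.02
tool_pos: [579.4, -350.4, 250.9]
ee_rot: [3.128, -0.282, 0.002]
ft_force: [0.1, -0.7, -1.4]
finger_gap: 28.4
finger_force: 62.2
```

```bash
python3 -c "
from heads import *
plan(623.3+15.7,108.9-2.9,250,-100.4)"
```

```text
t 42.02 pos [ 579.4 -350.4  250.9] head -100.3 shift_m [-0.0231 -0.4597  0.0005] roll 0.1 q6 1.08 F [ 0.1 -0.7 -1.4] gap 28.4 62.2
```

Request:
arm_command:
  rows:
    - {"translation":[-0.0016,-0.033,0],"roll":0,"claw":0.015}
    - {"translation":[-0.0016,-0.033,0],"roll":0,"claw":0.015}
    - {"translation":[-0.0016,-0.033,0],"roll":0,"claw":0.015}
    - {"translation":[-0.0016,-0.033,0],"roll":0,"claw":0.015}
    - {"translation":[-0.0016,-0.033,0],"roll":0,"claw":0.015}

```text
time_s: 42.43
tool_pos: [601.1, -185.2, 249.9]
ee_rot: [3.128, -0.288, 0.001]
ft_force: [0.9, 0.8, -1.6]
finger_gap: 28.9
finger_force: 62.1
```

Request:
arm_command:
  rows:
    - {"translation":[-0.0016,-0.033,0],"roll":0,"claw":0.015}
    - {"translation":[-0.0016,-0.033,0],"roll":0,"claw":0.015}
    - {"translation":[-0.0016,-0.033,0],"roll":0,"claw":0.015}
    - {"translation":[-0.0016,-0.033,0],"roll":0,"claw":0.015}
    - {"translation":[-0.0016,-0.033,0],"roll":0,"claw":0.015}

```text
time_s: 42.85
tool_pos: [622.9, -21.2, 250.0]
ee_rot: [3.128, -0.287, 0.001]
ft_force: [0.3, 0.1, -1.7]
finger_gap: 28.8
finger_force: 62.1
```

Request:
arm_command:
  rows:
    - {"translation":[-0.0016,-0.033,0],"roll":0,"claw":0.015}
    - {"translation":[-0.0016,-0.033,0],"roll":0,"claw":0.015}
    - {"translation":[-0.0016,-0.033,0],"roll":0,"claw":0.015}
    - {"translation":[-0.0016,-0.031,0],"roll":0,"claw":0.015}
    - {"translation":[0,0,0.01],"roll":0,"claw":0.015}

```text
time_s: 43.27
tool_pos: [641.5, 112.6, 242.3]
ee_rot: [-3.125, 0.277, -0.009]
ft_force: [0.5, -0.4, -1.4]
finger_gap: 28.7
finger_force: 62.1
```

Request:
arm_command:
  rows:
    - {"translation":[0,0,0.03],"roll":0,"claw":0.015}
    - {"translation":[0,0,0.03],"roll":0,"claw":0.015}
    - {"translation":[0,0,0.02],"roll":0,"claw":0.015}
    - {"translation":[0,0,0.01],"roll":0,"claw":0.015}
    - {"translation":[0,0,0],"roll":0,"claw":0.015}

```text
time_s: 43.68
tool_pos: [637.7, 105.8, 145.9]
ee_rot: [3.128, -0.286, -0.01]
ft_force: [-0.1, 0.3, -1.9]
finger_gap: 28.3
finger_force: 62.1
```

Request:
arm_command:
  rows:
    - {"translation":[0,0,0],"roll":0,"claw":0.015}
    - {"translation":[0,0,0],"roll":0,"claw":0.015}
    - {"translation":[0,0,0],"roll":0,"claw":0.015}
    - {"translation":[0,0,0],"roll":0,"claw":0.015}
    - {"translation":[0,0,0],"roll":0,"claw":0.015}

```text
time_s: 44.1
tool_pos: [640.9, 106.2, 150.8]
ee_rot: [-3.128, 0.284, -0.004]
ft_force: [0.2, 0.5, -1.2]
finger_gap: 28.8
finger_force: 62.1
```

```bash
python3 -c "
from heads import *
plan(623.3+15.7,108.9-2.9,126,-100.4); held(623.5,108.8,157)"
```

```text
t 44.1 pos [640.9 106.2 150.8] head -100.4 shift_m [-0.0019  0.0006  0.0248] roll 0.0 q6 1.78 F [ 0.2  0.5 -1.2] gap 28.8 62.1
head top X [16.4 21.6]
pod Xmax (=24 past axis) [41.1 41.2] Y [-9.   9.4] z [ 80.  122.5]
```

Request:
arm_command:
  rows:
    - {"translation":[-0.001,0,0.01],"roll":0,"claw":0.015}
    - {"translation":[0,0,0.009],"roll":0,"claw":0.015}
    - {"translation":[0,0,0.005],"roll":0,"claw":0.015}
    - {"translation":[0,0,0.004],"roll":0,"claw":0.015}
    - {"translation":[0,0,0.004],"roll":0,"claw":0.015}

```text
time_s: 44.57
tool_pos: [638.7, 106.3, 117.3]
ee_rot: [3.128, -0.284, -0.002]
ft_force: [-2.7, -0.8, 6.4]
finger_gap: 28.9
finger_force: 63.1
```

Request:
arm_command:
  rows:
    - {"translation":[0,0,0.004],"roll":0,"claw":0.015}
    - {"translation":[0,0,0.004],"roll":0,"claw":0.015}
    - {"translation":[0,0,0.004],"roll":0,"claw":0.015}
    - {"translation":[0,0,0.003],"roll":0,"claw":0.015}
    - {"translation":[0,0,0],"roll":0,"claw":0.015}

```text
time_s: 44.98
tool_pos: [639.8, 106.3, 105.9]
ee_rot: [3.128, -0.283, 0.002]
ft_force: [-5.4, -0.6, 16.2]
finger_gap: 28.9
finger_force: 64.6
```

```bash
python3 -c "
from heads import *
plan(623.3+15.7,108.9-2.9,106.8,-100.4); held(623.5,108.8,112)"
```

```text
t 44.98 pos [639.8 106.3 105.9] head -100.4 shift_m [-0.0007  0.0005 -0.0009] roll 0.0 q6 1.78 F [-5.4 -0.6 16.2] gap 28.9 64.6
head top X [ 6.4 23.8]
pod Xmax (=24 past axis) [39.1 39.3] Y [-9.   9.6] z [38. 86.]
```

Request:
arm_command:
  rows:
    - {"translation":[-0.004,0,0],"roll":0,"claw":0.015}
    - {"translation":[-0.004,0,0],"roll":0,"claw":0.015}
    - {"translation":[-0.004,0,0],"roll":0,"claw":0.015}
    - {"translation":[-0.004,0,0],"roll":0,"claw":0.015}
    - {"translation":[-0.003,0,0],"roll":0,"claw":0.015}

```text
time_s: 45.45
tool_pos: [626.3, 109.5, 107.2]
ee_rot: [-3.128, 0.284, -0.023]
ft_force: [4.2, -1.2, 9.9]
finger_gap: 28.9
finger_force: 63.7
```

Request:
arm_command:
  rows:
    - {"translation":[0,0,0],"roll":0,"claw":0.015}
    - {"translation":[0,0,0],"roll":0,"claw":0.015}
    - {"translation":[0,0,0],"roll":0,"claw":0.015}

```text
time_s: 45.7
tool_pos: [625.9, 109.6, 106.9]
ee_rot: [-3.128, 0.284, -0.021]
ft_force: [3.8, -0.3, 9.7]
finger_gap: 28.8
finger_force: 63.7
```

```bash
python3 -c "
from heads import *
plan(623.3,108.9,106.8,-100.4); held(623.5,108.8,112)"
```

```text
t 45.7 pos [625.9 109.6 106.9] head -100.4 shift_m [-0.0024  0.0011  0.    ] roll 0.0 q6 1.79 F [ 3.8 -0.3  9.7] gap 28.8 63.7
head top X [-8.3 13.5]
pod Xmax (=24 past axis) [25.9 26. ] Y [-8.2 10.2] z [38.1 86.7]
```

Request:
arm_command:
  rows:
    - {"translation":[-0.0015,0,0],"roll":0,"claw":0.015}
    - {"translation":[-0.0005,0,0],"roll":0,"claw":0.015}
    - {"translation":[0,0,-0.002],"roll":0,"claw":0.015}
    - {"translation":[0,0,-0.003],"roll":0,"claw":0.015}
    - {"translation":[0,0,-0.003],"roll":0,"claw":0.015}

```text
time_s: 46.17
tool_pos: [623.2, 110.0, 113.6]
ee_rot: [-3.128, 0.284, -0.018]
ft_force: [6.2, -0.1, -8.3]
finger_gap: 28.6
finger_force: 61.6
```

Request:
arm_command:
  rows:
    - {"translation":[0,0,-0.002],"roll":0,"claw":0.015}
    - {"translation":[0,0,-0.002],"roll":0,"claw":0.015}
    - {"translation":[0,0,0],"roll":0,"claw":0.015}
    - {"translation":[0,0,0],"roll":0,"claw":0.015}

```text
time_s: 46.5
tool_pos: [621.1, 110.1, 113.8]
ee_rot: [-3.128, 0.284, -0.011]
ft_force: [6.4, 0.5, -6.7]
finger_gap: 28.5
finger_force: 61.4
```

```bash
python3 -c "
from heads import *
plan(623.3,108.9,113.8,-100.4); held(623.5,108.8,112)"
```

```text
t 46.5 pos [621.1 110.1 113.8] head -100.4 shift_m [ 0.0024  0.0008 -0.    ] roll 0.0 q6 1.79 F [ 6.4  0.5 -6.7] gap 28.5 61.4
head top X [-14.7  10.2]
pod Xmax (=24 past axis) [22.8 22.9] Y [-8.7 10.3] z [38.5 87.9]
```

Caught on post 1. Release and rise, then head over the tester.

Request:
arm_command:
  rows:
    - {"translation":[0.0015,0,0.001],"roll":0,"claw":0.015}
    - {"translation":[0.0015,0,0.0005],"roll":0,"claw":0.015}
    - {"translation":[0,0,0],"roll":0,"claw":0.03}
    - {"translation":[0,0,0],"roll":0,"claw":0.05}
    - {"translation":[0,0,0],"roll":0,"claw":0.06}

```text
time_s: 46.97
tool_pos: [620.0, 109.6, 111.8]
ee_rot: [3.128, -0.283, -0.005]
ft_force: [0.1, 0.7, 0.6]
finger_gap: 53.2
finger_force: 0.0
```

Request:
arm_command:
  rows:
    - {"translation":[0,0,0],"roll":0,"claw":0.06}
    - {"translation":[0,0,-0.01],"roll":0,"claw":0.06}
    - {"translation":[0,0,-0.03],"roll":0,"claw":0.06}
    - {"translation":[0,0,-0.04],"roll":0,"claw":0.06}
    - {"translation":[0,0,-0.03],"roll":0,"claw":0.06}

```text
time_s: 47.38
tool_pos: [621.3, 109.6, 225.4]
ee_rot: [3.129, -0.284, 0.001]
ft_force: [1.4, -1.0, 0.8]
finger_gap: 59.5
finger_force: 0.0
```

Request:
arm_command:
  rows:
    - {"translation":[0,0,0],"roll":0,"claw":0.06}
    - {"translation":[0,0,0],"roll":0,"claw":0.06}

```text
time_s: 47.55
tool_pos: [623.1, 109.7, 226.9]
ee_rot: [-3.128, 0.284, -0.011]
ft_force: [0.3, -0.5, -0.5]
finger_gap: 59.8
finger_force: 0.0
```

```bash
python3 -c "
from heads import *
stood(623.5,108.8)
p,d,m=grab('top'); P=cloud(m,d); q=P[160:180,410:432]; k=q[...,2]>34; print(q[k].mean(0),q[k].max(0), k.sum()); print(P[165:173:2,412:430:2,2].round(0))
plan(640,-275,230,-100.4)"
```

```text
stood 33 276 X [-3.8  7.7 36. ] Y [-29.8 -11.5  17.6] z [38.6 40.2]
stood 44 847 X [ 4.2 18.4 23.7] Y [-10.    1.   11.5] z [78.1 85.2]
stood 95 1785 X [-12.5   2.1  12.7] Y [-13.7   1.   15.8] z [112.7 113.9]
[ 631.36077608 -280.11754753   43.13987828] [ 657.37936716 -254.68365801   57.59462792] 164
[[32. 26. 40. 40. 48. 46. 39. 31. 31.]
 [26. 36. 40. 53. 52. 49. 51. 43. 29.]
 [27. 38. 40. 48. 54. 50. 51. 43. 34.]
 [26. 37. 42. 46. 52. 51. 45. 37. 28.]]
t 47.65 pos [620.6 109.6 222.3] head -100.4 shift_m [ 0.0883  0.3749 -0.0077] roll 0.0 q6 1.79 F [ 0.4  0.1 -1.1] gap 60.0 0.0
```

Request:
arm_command:
  rows:
    - {"translation":[0.0068,0.0317,0],"roll":0,"claw":0.0}
    - {"translation":[0.0068,0.0317,0],"roll":0,"claw":0.0}
    - {"translation":[0.0068,0.0317,0],"roll":0,"claw":0.0}
    - {"translation":[0.0068,0.0317,0],"roll":0,"claw":0.0}
    - {"translation":[0.0068,0.0317,0],"roll":0,"claw":0.0}
  squeeze: 40

```text
time_s: 48.07
tool_pos: [624.6, -53.3, 220.1]
ee_rot: [-3.128, 0.283, 0.008]
ft_force: [0.4, -0.2, -0.6]
finger_gap: 0.6
finger_force: 0.0
```

Request:
arm_command:
  rows:
    - {"translation":[0.0068,0.0317,0],"roll":0,"claw":0.0}
    - {"translation":[0.0068,0.0317,0],"roll":0,"claw":0.0}
    - {"translation":[0.0068,0.0317,0],"roll":0,"claw":0.0}
    - {"translation":[0.0068,0.0317,0],"roll":0,"claw":0.0}
    - {"translation":[0.0068,0.0317,0],"roll":0,"claw":0.0}

```text
time_s: 48.48
tool_pos: [629.6, -215.3, 219.9]
ee_rot: [-3.127, 0.284, 0.008]
ft_force: [0.9, -0.6, 0.2]
finger_gap: 0.0
finger_force: 0.0
```

Request:
arm_command:
  rows:
    - {"translation":[0.0068,0.0317,0],"roll":0,"claw":0.0}
    - {"translation":[0.0068,0.0317,0],"roll":0,"claw":0.0}
    - {"translation":[0,0,0],"roll":0,"claw":0.0}
    - {"translation":[0,0,0],"roll":0,"claw":0.0}
    - {"translation":[0,0,0],"roll":0,"claw":0.0}

```text
time_s: 48.9
tool_pos: [632.1, -278.4, 220.4]
ee_rot: [-3.126, 0.284, 0.006]
ft_force: [0.1, 0.6, 0.5]
finger_gap: -0.0
finger_force: 0.0
```

```bash
python3 -c "
from heads import *
plan(632,-279,90,-100.4)
p,d,m=grab('wrist'); P=cloud(m,d); z=P[...,2]; r=P[...,:2]-[632,-279]; near=np.hypot(r[...,0],r[...,1])<45
zz=z[near]; print(np.histogram(zz[(zz>25)&(zz<70)],bins=np.arange(26,70,2)))
for lo in(33,38,42,45,48):
    k=near&(z>lo)&(z<65)
    if k.sum()>20: q=P[k][:,:2].astype(np.float32); print(lo,k.sum(),cv2.minEnclosingCircle(q),np.median(P[k][:,2]))
uv=proj(m,[[632,-279,45]])[0].astype(int); print(uv); v=np.clip(uv[1],80,340);u=np.clip(uv[0],100,460)
cv2.imwrite('pics/btn.png',cv2.resize(p[v-80:v+80,u-100:u+100,::-1],None,fx=3,fy=3))"
```

```text
t 48.9 pos [ 632.1 -278.4  220.4] head -100.4 shift_m [0.0005 0.0009 0.1304] roll 0.0 q6 1.21 F [0.1 0.6 0.5] gap -0.0 0.0
(array([  83, 2163, 2088,  490,   23,   21,   45,  635,  310,   15,   18,
        150,  353,   10,    0,    0,    0,    0,    0,    0,    0]), array([26, 28, 30, 32, 34, 36, 38, 40, 42, 44, 46, 48, 50, 52, 54, 56, 58,
       60, 62, 64, 66, 68]))
33 1691 ((635.920654296875, -286.94866943359375), 36.9509391784668) 42.030036773338274
38 1536 ((632.7412719726562, -281.21112060546875), 18.93611717224121) 42.20877314739772
42 856 ((633.16552734375, -280.9985046386719), 18.22433090209961) 49.53795833591064
45 534 ((632.9401245117188, -280.9349365234375), 10.955141067504883) 50.37557305201872
48 513 ((633.1177978515625, -281.0823974609375), 10.753280639648438) 50.41092541038398
[285 186]
```

View pics/btn.png

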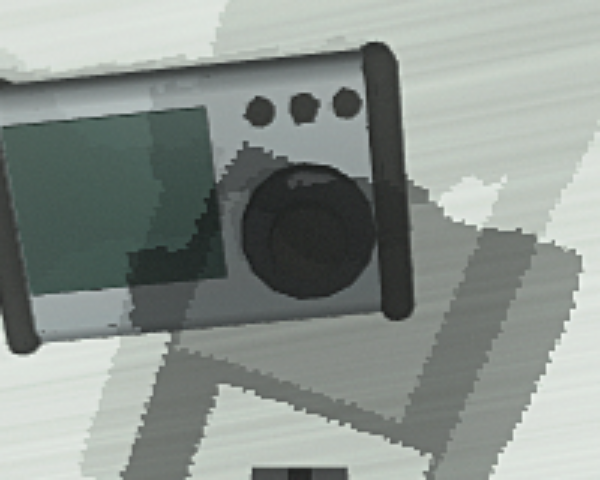

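Start button is the inner 22 mm disc of the dial at crop (312,238). It measures (633.1,-281.0) with its top at 50.4 mm.

Request:
arm_command:
  rows:
    - {"translation":[0.0015,0.0024,0.035],"roll":0,"claw":0.0}
    - {"translation":[0,0,0.035],"roll":0,"claw":0.0}
    - {"translation":[0,0,0.035],"roll":0,"claw":0.0}
    - {"translation":[0,0,0.025],"roll":0,"claw":0.0}
    - {"translation":[0,0,0.01],"roll":0,"claw":0.0}

```text
time_s: 49.37
tool_pos: [631.0, -277.8, 76.7]
ee_rot: [-3.124, 0.28, 0.015]
ft_force: [-1.9, -0.3, -0.9]
finger_gap: 0.2
finger_force: 0.0
```

Request:
arm_command:
  rows:
    - {"translation":[0,0,0.004],"roll":0,"claw":0.0}
    - {"translation":[0,0,0.003],"roll":0,"claw":0.0}
    - {"translation":[0,0,0.002],"roll":0,"claw":0.0}
    - {"translation":[0,0,0],"roll":0,"claw":0.0}
    - {"translation":[0,0,0],"roll":0,"claw":0.0}

```text
time_s: 49.78
tool_pos: [635.5, -282.5, 76.0]
ee_rot: [3.127, -0.283, 0.005]
ft_force: [0.2, 0.1, -0.0]
finger_gap: -0.0
finger_force: 0.0
```

Request:
arm_command:
  rows:
    - {"translation":[-0.001,-0.001,0.003],"roll":0,"claw":0.0}
    - {"translation":[0,0,0.003],"roll":0,"claw":0.0}
    - {"translation":[0,0,0.003],"roll":0,"claw":0.0}
    - {"translation":[0,0,0],"roll":0,"claw":0.0}
    - {"translation":[0,0,0],"roll":0,"claw":0.0}

```text
time_s: 50.2
tool_pos: [634.8, -281.5, 68.0]
ee_rot: [3.127, -0.284, 0.005]
ft_force: [-1.7, 1.6, 11.2]
finger_gap: 0.0
finger_force: 5.4
```

Force 11 N is well past the 5 N full press. Retract and verify everything.

Request:
arm_command:
  rows:
    - {"translation":[0,0,0.001],"roll":0,"claw":0.0}
    - {"translation":[0,0,0],"roll":0,"claw":0.0}
    - {"translation":[0,0,-0.01],"roll":0,"claw":0.0}
    - {"translation":[0,0,-0.03],"roll":0,"claw":0.0}
    - {"translation":[0,0,-0.04],"roll":0,"claw":0.0}

```text
time_s: 50.62
tool_pos: [630.1, -278.9, 139.5]
ee_rot: [-3.124, 0.284, 0.015]
ft_force: [-0.2, -0.7, 0.0]
finger_gap: 0.2
finger_force: 0.0
```

Request:
arm_command:
  rows:
    - {"translation":[0,0,-0.04],"roll":0,"claw":0.0}
    - {"translation":[0,0.03,-0.03],"roll":0,"claw":0.0}
    - {"translation":[0,0.03,0],"roll":0,"claw":0.0}
    - {"translation":[0,0.03,0],"roll":0,"claw":0.0}
    - {"translation":[0,0,0],"roll":0,"claw":0.0}

```text
time_s: 51.03
tool_pos: [615.6, -374.8, 214.3]
ee_rot: [3.123, -0.292, 0.002]
ft_force: [-0.4, 0.3, -0.6]
finger_gap: -0.4
finger_force: 0.0
```

```bash
python3 -c "
from heads import *
heads('top',105,125); plan(0,0,0,0)
p,d,m=grab('top','top9'); P=cloud(m,d); r=P[...,:2]-F; X=r@EX; Y=r@EY; z=P[...,2]
for lo,hi in((-138,-120),(-20,-2)):
    k=(X>lo)&(X<hi)&(abs(Y)<60); print(lo,'cover z',np.median(z[k]).round(1),z[k].std().round(1))
c=cv2.resize(p[150:250,250:450,::-1],None,fx=4,fy=4,interpolation=cv2.INTER_CUBIC); cv2.imwrite('pics/final.png',c)"
```

```text
top [281. 168.] z 112.8 [620.8 110.1] [29.5 26.4] 78.4
top [369. 183.] z 113.2 [ 579.8 -121.8] [31.3 25.4] 77.3
top [275. 202.] z 113.7 [531.6 125.7] [29.9 26. ] 78.3
top [364. 217.] z 112.5 [ 491.2 -105.7] [30.  25.8] 79.6
t 51.08 pos [ 616.  -371.8  213.1] head -100.6 shift_m [-0.6739 -0.2522  0.2131] roll 79.4 q6 1.09 F [0.  1.1 0.7] gap -0.1 0.0
-138 cover z 53.0 2.6
-20 cover z 52.3 2.9
```

View pics/final.png

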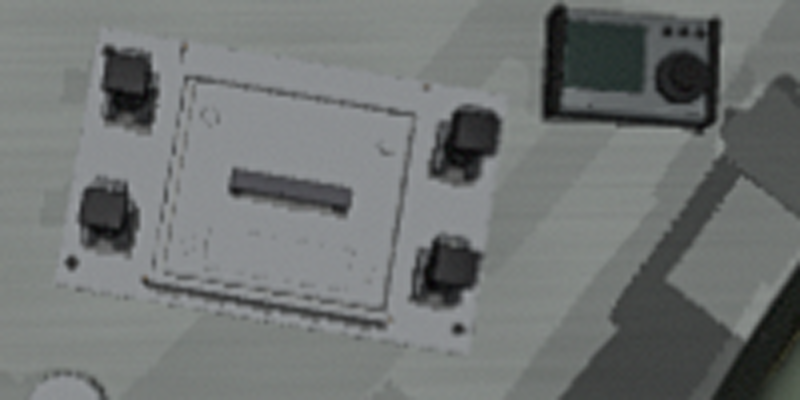

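The final view shows the cover flat in the box, all four probes standing on the four posts, and the tester clear.

```bash
python3 -c "
from workcell import bot
print(bot.finish_job())"
```

```text
the job is handed in; nothing more can be done
None
```

The cover is closed flat and flush, all four probes are hooked on their own posts, the start button was pressed, and the job is handed in at about 51 s; no verdict was returned.

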